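Load the deburring tub, close it and switch it on

TASK

Load every hubbed flange from the green crate into the blue deburring tub, each sitting flat on the tub's floor with its hub up. Then shut the lid fully, then swing the clamp lever fully down over it, and only then take the key from its holder, push it fully into the slot of the key switch and turn it clockwise to its stop. Leave the key in the switch and the other things on the bench where they are.

Things in the scene. Friction and masses are not known exactly. Their poses are not given: they have to be found in the camera images.
- flange0: turned steel flange with a hub: disc 60 mm diameter and 10 mm thick at the bottom, round hub 34 mm diameter rising from it to 42 mm total height, small dark bore on top; 0.3 kg. Starts in the green crate. Origin: centre of the underside, z up along the hub.
- flange1: turned steel flange with a hub: disc 60 mm diameter and 10 mm thick at the bottom, round hub 34 mm diameter rising from it to 42 mm total height, small dark bore on top; 0.3 kg. Starts in the green crate. Origin: centre of the underside, z up along the hub.
- flange2: turned steel flange with a hub: disc 60 mm diameter and 10 mm thick at the bottom, round hub 34 mm diameter rising from it to 42 mm total height, small dark bore on top; 0.3 kg. Starts in the green crate. Origin: centre of the underside, z up along the hub.
- flange3: turned steel flange with a hub: disc 60 mm diameter and 10 mm thick at the bottom, round hub 34 mm diameter rising from it to 42 mm total height, small dark bore on top; 0.3 kg. Starts in the green crate. Origin: centre of the underside, z up along the hub.
- flange4: turned steel flange with a hub: disc 60 mm diameter and 10 mm thick at the bottom, round hub 34 mm diameter rising from it to 42 mm total height, small dark bore on top; 0.3 kg. Starts in the green crate. Origin: centre of the underside, z up along the hub.
- crate: low green open crate with one divider, 280 x 220 mm, floor 4 mm thick, rim and divider 15 mm above the bench; fixed. Origin: centre of the underside; long side along its x.
- tub: blue open-topped deburring tub, outside 170 (its x) x 240 (its y) x 70 mm high, walls and floor 6 mm; fixed. Origin: centre of the underside. Lid hinged along its +x rim; clamp bracket on its -x wall at y = +60 mm; a 100 x 70 x 55 mm high motor housing joins its +y end.
- lid (a joint): angle of the tub's flat metal lid (rad): 0 shut on the rim, about 1.9 to 2.15 standing open, leaning back (limit 2.3). Stiff hinge: the lid stays where it is left. The lid is 170 (from hinge to free edge) x 240 x 8 mm; on its outer face is a black knob, 26 mm diameter, 38 mm proud of the outer face, 140 mm from the hinge, at tub y = -70 mm.
- lid_hinge (a point): middle of the lid's hinge line, on the tub's +x rim, at the level of the lid's inner face; hinge line along tub y, 0.5 mm above the 70 mm high rim
- lid_edge (a point): middle of the lid's free edge (moves with the lid), 170 mm from the hinge, half-way through the 8 mm thickness
- clamp (a joint): angle of the clamp lever (rad): 0 fully down, lying level across the lid's edge and pointing to tub +x; about 1.65 to 1.95 standing up, open. Stiff: stays where it is left. Steel bar 14 wide, 8 mm thick, then a round black grip 18 mm diameter from 72 to 107 mm from the pivot.
- clamp_hinge (a point): the clamp lever's pivot, 12 mm outside the tub's -x wall, at tub y = +60 mm, 88 mm above the bench; pivot line along tub y
- clamp_end (a point): the free end of the clamp lever, on its centre line, 107 mm from the pivot (moves with it)
- console: grey key-switch box 110 x 110 x 40 mm with a round dark barrel on top; fixed. Origin: centre of the underside.
- rotor (a joint): angle of the switch's steel rotor (rad), grows clockwise seen from above; 0 to 0.2 at the start (off), stop at 1.1 (on)
- slot (a point): mouth of the rotor's key slot, on the turning axis, 72 mm above the bench, turning with the rotor; slot 18.5 mm long along the point's x, 10.5 mm wide along its y, 32 mm deep, opening upward
- holder: aluminium key holder block 60 x 50 x 34 mm with a slot through it; fixed. Origin: centre of the underside.
- key: key standing in the holder, 67 mm tall, 60 g: brass blade 16 (its x) x 8 (its y) mm, 28 mm long, its last 6 mm narrower; above it a round collar 30 mm diameter, 5 mm thick; then a black flat bow 34 (x) x 12 (y) x 34 mm tall. Origin: tip of the blade, z up to the bow. Works either way round.
- can: bystander: closed metal can, 64 mm diameter, 95 mm tall
- spacer: bystander: plain steel ring, 60 mm outside, 38 mm bore, 16 mm tall, no hub, lying in the crate among the flanges; it stays there
- driver: bystander: screwdriver lying down
- brush: bystander: bench brush lying down
- vblock: bystander: dark steel V-block, 50 x 40 x 38 mm
- bolt: bystander: bolt standing on its head, 44 mm tall
Things that resemble listed ones, but are neither listed nor needed, are in the scene too. What is shaped like the key but orange is not meant.

How it is judged:
By the outcome, as a careful person would: the job done as asked, in the order asked, and still so for the second after the job is handed in, with the robot touching nothing.
Of flange0, flange1, flange2, flange3, flange4 only 3 to 5 are there at a start; the rules pass over those that are not, and their reading is None.
At some moment in a run one of flange0, flange1, flange2, flange3, flange4 may be knocked a few centimetres aside while the robot is not near it.
It also fails if it takes over 210 s, if anything falls off the work surface, if the arm or the gripper's body presses on something with over 40 N, if the wrist force passes 120 N, or if a joint passes its speed limit or range.

ROBOT

A 6-joint arm with a two-finger parallel gripper is mounted at the origin on the work surface. World frame = base frame: x ahead of the robot, y to its left, z up, the work surface at z = 0. Lengths are in m, angles in rad, forces in N, time in s.
With the tool pointing down it reaches from about 0.275 to 0.75 m from the base axis. Payload 10.2 kg.
Tool frame: the origin (TCP) lies at the very end of the fingers, on their centre line; the grasp point (between the pads) lies 19 mm behind it; z points along the fingers, y is the line along which they close (so a half turn about z gives the same grasp; the last joint's range is limited). The gripper opens to 85 mm and grips with 20 to 120 N. Pads are 22 mm wide; open, the fingers measure 114 mm over their backs; the gripper's body (76 mm by 85 mm) begins 54 mm behind the grasp point. The pads swing forward as they close: fully open they stand 13 mm farther back than shut.
Start: joints at [-1.377, 0.313, 1.498, -0, 1.331, -0.223], TCP at [0.213, -0.48, 0.196] pointing down, gripper open.
Joint ranges: [-2.94, 2.94], [-0.97, 2.17], [0.19, 2.56], [-1.23, 4.37], [0.02, 3.11], [-2.88, 2.88]. Speed limits (rad/s): [2.39, 2.39, 3.01, 3.14, 3.14, 3.14].

INTERFACE

Orientations are given as a rotation vector (axis times angle).
In Python, from cell import robot, optics, ticket gives the robot as it stands.
- The arm moves only by the tool arm_command, never from a script. Its argument "moves" is a list of rows, each a list of 3 entries, a list of its own where there are three numbers: the turn, a rotation vector about the world's x, y, z in rad, then the shift along the world's x, y, z in m, then the opening, from 0 (shut) to 1 (fully open). In form: [[[wx, wy, wz], [x, y, z], grip], ...]. A call has 1 to 8 rows; each row shifts and turns the commanded pose from where the row before left it; what a row does not reach is not made up. A row lasts 1/12 s, in which the tool goes at most 41.7 mm and 7.16 degrees, less where a joint would pass 70% of its speed; a pose out of reach is approached as far as the arm can. A call is refused whole if a number of a shift passes 0.0417 or a number of a turn 0.125, either way. A call with a gripper value outside its range is refused whole. The fingers move at their own pace and stop on an object; "force" is the grip in N (left out, the last holds). Time passes only in rows, so rows that do not move let the fingers close. It gives the time, the measured TCP pose, the force, the opening and the grip force at its end, in the units of the state.
- robot.read_state(): the state, without advancing time (a new reading comes with each control period).
- optics.capture(name): name is "scene" or "top"; returns the picture (384x512x3 uint8, blue, green, red); there is no depth.
- optics.calibration(name): a dict with "fovy" (degrees; the focal length in pixels is half the picture's height over the tangent of half this angle, whatever the lens; pixels are square), "cx", "cy" (the principal point, pixels), "k1" (the pictures are not rectified: a ray, as slopes to the right and down, at radius r is drawn at 1 + k1 r^2 times it, then the intrinsics apply), "world_from_camera" (4x4, takes a point from camera to world coordinates). Camera axes: x right, y up, looking along -z (the intrinsics and any distortion apply to the point x, -y, -z); pixel columns grow to the right and rows downward; lengths in m; the calibration is good to about 2 mm. A picture is of the moment at which its call begins. calibration takes no time and is no camera call.
- ticket.close_job(): hands the job in; it is judged then, once.
The state is a dict: "time_s": time; "joint_positions": joint angles; "joint_vel": joint speeds; "joint_torque": joint torques, N m; "eef_pos": TCP position; "tcp_rot": TCP orientation; "ft_force": force on the tool from outside, world axes, zero at the start; "wrist_torque": the same for the moment, N m; "width": opening from 0.0 (shut) to 1.0 (fully open); "gripper_force": force on a finger pad.
Only numpy, scipy, OpenCV 4.12 (cv2) and the standard library are available. Lean on these libraries where they do the work, as an engineer would, in place of code of your own. Each camera call takes 0.05 s, during which the arm holds its last target. There are 200 camera calls.

## Working session

There is one attempt and no reset: what is moved stays moved. The work goes in short steps, Python scripts to look and compute and a tool call to move; the robot and the scene stay as the last step left them, time stands still between calls to the robot, and variables do not carry over. Pictures are saved under pics/ and viewed, at most 14 in all, crops included, and the job is handed in when it is done.

Besides the shell and the picture viewer there is one more tool, called after "Emit:" as name(argument=value, ...), one argument or row to a line, values as JSON. arm_command: Moves the arm, as the interface text tells. Its arguments: {"type":"object","properties":{"moves":{"type":"array","items":{"type":"array"}},"force":{"type":"number"}},"required":["moves"]}

```bash
ls; mkdir -p pics; cat > h.py <<'E'
import numpy as np, cv2
from cell import robot, optics, ticket
def cal(n):
    c=optics.calibration(n); f=192/np.tan(np.radians(c['fovy'])/2)
    return c,f
def project(n,P):
    c,f=cal(n);M=np.linalg.inv(np.array(c['world_from_camera']));P=np.atleast_2d(P)
    p=P@M[:3,:3].T+M[:3,3];s=np.c_[p[:,0]/-p[:,2],-p[:,1]/-p[:,2]];r2=(s**2).sum(1,keepdims=True)
    s=s*(1+c['k1']*r2);return s*f+[c['cx'],c['cy']]
def ray(n,uv):
    c,f=cal(n);uv=np.atleast_2d(np.array(uv,float));d=(uv-[c['cx'],c['cy']])/f;s=d.copy()
    for _ in range(30): s=d/(1+c['k1']*(s**2).sum(1,keepdims=True))
    M=np.array(c['world_from_camera']);v=np.c_[s[:,0],-s[:,1],-np.ones(len(s))]@M[:3,:3].T
    return M[:3,3],v
def atz(n,uv,z):
    o,v=ray(n,uv);return o+v*((z-o[2])/v[:,2:])
def tri(a,ua,b,ub):
    o1,v1=ray(a,ua);o2,v2=ray(b,ub);out=[]
    for x,y in zip(v1,v2):
        t=np.linalg.lstsq(np.c_[x,-y],o2-o1,rcond=None)[0];p,q=o1+t[0]*x,o2+t[1]*y
        out.append(np.r_[(p+q)/2,np.linalg.norm(p-q)])
    return np.array(out)
def snap(n,f,crop=None,scale=1.5):
    im=optics.capture(n)
    cv2.imwrite(f'pics/{f}_raw.png',im)
    if crop: x0,y0,x1,y1=crop; im=im[y0:y1,x0:x1]
    cv2.imwrite(f'pics/{f}.png',cv2.resize(im,None,fx=scale,fy=scale,interpolation=cv2.INTER_CUBIC));return im
E
python3 - <<'E'
from h import *
for n in('scene','top'):
    snap(n,n+'0',scale=1.55); c=optics.calibration(n); print(n,c)
print(robot.read_state())
E
```

```text
pics
scene {'fovy': 43.817008542315335, 'cx': 258.351556564888, 'cy': 193.4947848513949, 'k1': -0.0780504307079735, 'world_from_camera': array([[ 0.59924593, -0.49359112,  0.63029526,  1.34406122],
       [ 0.80020171,  0.34558345, -0.49015233, -0.63463158],
       [ 0.02411523,  0.79808514,  0.60206193,  0.82023376],
       [ 0.        ,  0.        ,  0.        ,  1.        ]])}
top {'fovy': 55.728484365200686, 'cx': 253.18785297206367, 'cy': 189.35692265257762, 'k1': -0.07829152744593583, 'world_from_camera': array([[-0.14630484,  0.96875777, -0.20025804,  0.32371016],
       [-0.98922355, -0.14442481,  0.02404666, -0.03273007],
       [-0.00562684,  0.20161811,  0.97944805,  1.26213027],
       [ 0.        ,  0.        ,  0.        ,  1.        ]])}
{'time_s': 0.1, 'joint_positions': array([-1.37738245e+00,  3.13367882e-01,  1.49832505e+00,  4.19459627e-06,
        1.33099597e+00, -2.23384257e-01]), 'joint_vel': array([ 9.11621801e-05, -2.04809085e-03, -1.58419897e-03,  3.45602512e-04,
       -6.25129804e-04, -3.37571673e-04]), 'joint_torque': array([ 2.18024761e-03, -4.12898791e+01, -2.60142946e+01, -1.49549496e-04,
        3.05881207e-03, -8.93404817e-07]), 'eef_pos': array([ 0.21248579, -0.47980041,  0.19521929]), 'tcp_rot': array([-3.07254722e+00, -6.49747965e-01, -3.21906984e-05]), 'ft_force': array([1.37284286, 0.1975814 , 0.01961364]), 'wrist_torque': array([ 0.00597304,  0.03206321, -0.01857749]), 'gripper_force': 0.0, 'width': 0.9950082845079395}
```

View pics/scene0.png

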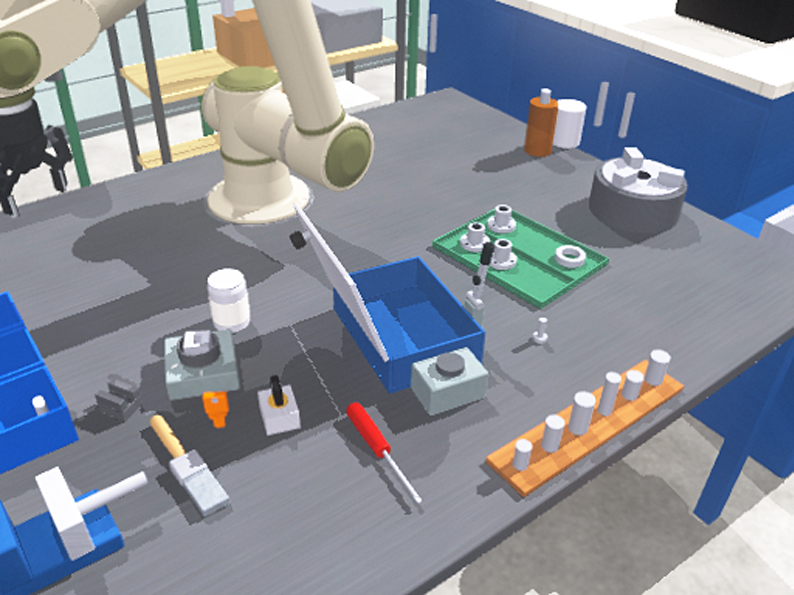

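View pics/top0.png

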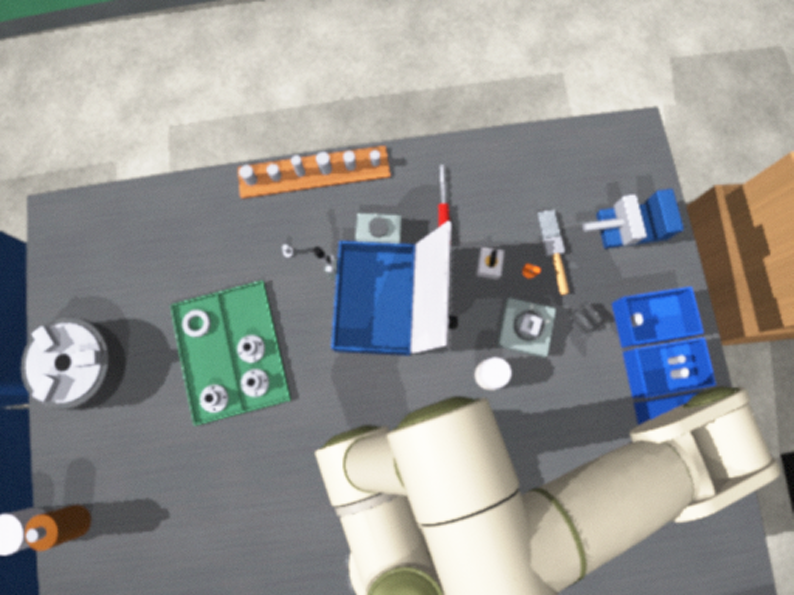

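Both pictures show the three flanges (top view, at about (251,347), (254,382) and (213,398) in the enlarged picture) and the ring at (196,322). The tub has its lid to world −y and its clamp to +y. The key holder is at (491,262), the console at (528,325), and the orange decoy lies at (531,270). Next I'll look at close crops.

```bash
python3 - <<'E'
import cv2,numpy as np
t=cv2.imread('pics/top0_raw.png');s=cv2.imread('pics/scene0_raw.png')
def z(im,x0,y0,w,h,k):
    o=cv2.resize(im[y0:y0+h,x0:x0+w],None,fx=k,fy=k,interpolation=cv2.INTER_CUBIC)
    for x in range((x0+9)//10*10,x0+w,10):
        cv2.line(o,((x-x0)*k,0),((x-x0)*k,8 if x%50 else 20),(0,255,255),1)
    for y in range((y0+9)//10*10,y0+h,10):
        cv2.line(o,(0,(y-y0)*k),(8 if y%50 else 20,(y-y0)*k),(0,255,255),1)
    return o
cv2.imwrite('pics/a.png',z(t,105,135,198,150,4))
cv2.imwrite('pics/b.png',z(s,185,125,200,150,4))
cv2.imwrite('pics/c.png',np.hstack([z(t,295,150,65,85,6),z(s,100,205,65,85,6)]))
E
```

```text
(no output)
```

View pics/a.png

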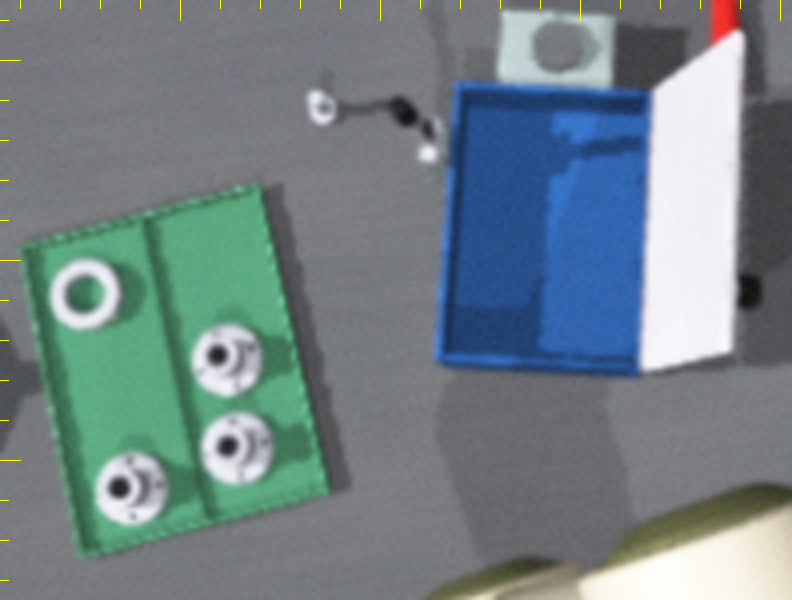

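View pics/b.png

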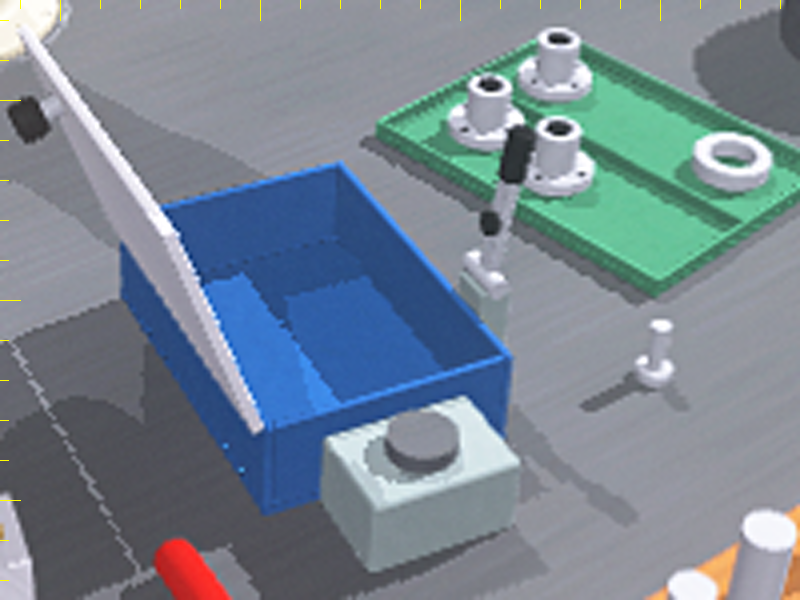

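View pics/c.png

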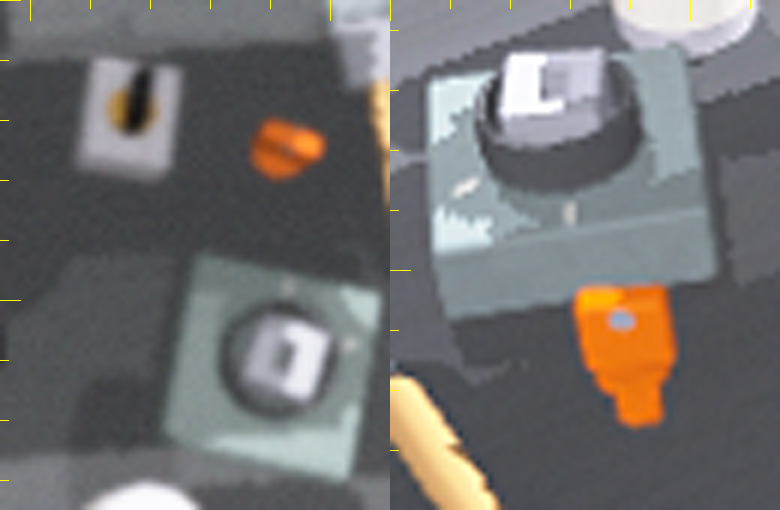

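Close crops: the bores are at about (159,224), (162,246) and (135,257) in raw top pixels, and I can also read the tub and crate corners and the console slot. I still need a clearer look at the holder and the rotor, and the first triangulations.

```bash
cat > m.py <<'E'
import cv2,numpy as np
def z(im,x0,y0,w,h,k):
    o=cv2.resize(im[y0:y0+h,x0:x0+w],None,fx=k,fy=k,interpolation=cv2.INTER_CUBIC)
    for x in range((x0+4)//5*5,x0+w,5): cv2.line(o,((x-x0)*k,0),((x-x0)*k,5 if x%10 else 14),(0,255,255),1)
    for y in range((y0+4)//5*5,y0+h,5): cv2.line(o,(0,(y-y0)*k),(5 if y%10 else 14,(y-y0)*k),(0,255,255),1)
    return o
E
python3 - <<'E'
from h import *; from m import z
t=cv2.imread('pics/top0_raw.png');s=cv2.imread('pics/scene0_raw.png')
cv2.imwrite('pics/d.png',np.vstack([np.hstack([z(t,300,155,40,30,10),z(t,322,195,40,30,10)]),np.hstack([z(s,160,240,40,30,10),z(s,105,210,40,30,10)])]))
o=np.array
a=lambda l:o(l)/4+[105,135]; b=lambda l:o(l)/4+[185,125]
np.set_printoptions(precision=4,suppress=True)
print('bores',tri('top',a([(217,355),(228,446),(120,488)]),'scene',b([(559,127),(490,85),(558,39)])))
print('tub rim z.07',atz('top',a([(457,84),(650,90),(640,375),(436,360)]),.07))
print('tub rim sc',atz('scene',b([(340,165),(510,358),(265,425)]),.07))
print('tub tri',tri('top',a([(457,84),(436,360)]),'scene',b([(510,358),(340,165)])))
print('crate',atz('top',a([(22,247),(260,186),(328,492),(84,555)]),.015), atz('scene',b([(377,125),(660,290)]),.015))
c=lambda l:o(l)/6+[295,150]
print('console',atz('top',c([(197,255),(380,292),(350,478),(165,437)]),.04),)
print('holder',atz('top',c([(92,57),(182,68),(167,182),(77,167)]),.034),)
print('clampend tri',tri('top',a([(403,110),(432,128)]),'scene',b([(518,135),(490,222)])))
print('knob',tri('top',a([(748,290)]),'scene',b([(30,120)])))
print('lid top edge',tri('top',a([(742,33),(733,352)]),'scene',b([(172,235),(25,30)])))
E
```

```text
bores [[0.5021 0.269  0.0471 0.0014]
 [0.425  0.2678 0.0457 0.0015]
 [0.403  0.3614 0.046  0.0011]]
tub rim z.07 [[ 0.6999  0.0358  0.07  ]
 [ 0.6701 -0.1266  0.07  ]
 [ 0.4312 -0.081   0.07  ]
 [ 0.468   0.0831  0.07  ]]
tub rim sc [[ 0.4752  0.0798  0.07  ]
 [ 0.7049  0.0344  0.07  ]
 [ 0.6676 -0.1264  0.07  ]]
tub tri [[0.7016 0.0367 0.0664 0.0017]
 [0.4689 0.0842 0.0648 0.0012]]
crate [[0.6268 0.4406 0.015 ]
 [0.6502 0.2239 0.015 ]
 [0.3764 0.1938 0.015 ]
 [0.3528 0.407  0.015 ]] [[0.3836 0.1907 0.015 ]
 [0.6633 0.2201 0.015 ]]
console [[ 0.5248 -0.3149  0.04  ]
 [ 0.488  -0.4152  0.04  ]
 [ 0.3862 -0.3769  0.04  ]
 [ 0.4248 -0.2775  0.04  ]]
holder [[ 0.6512 -0.2774  0.034 ]
 [ 0.6369 -0.3286  0.034 ]
 [ 0.5708 -0.3071  0.034 ]
 [ 0.5873 -0.2569  0.034 ]]
clampend tri [[0.649  0.0742 0.1894 0.0037]
 [0.6484 0.0586 0.1302 0.0037]]
knob [[ 0.4713 -0.1639  0.1938  0.0027]]
lid top edge [[ 0.6591 -0.187   0.2283  0.0048]
 [ 0.425  -0.1401  0.227   0.0063]]
```

View pics/d.png

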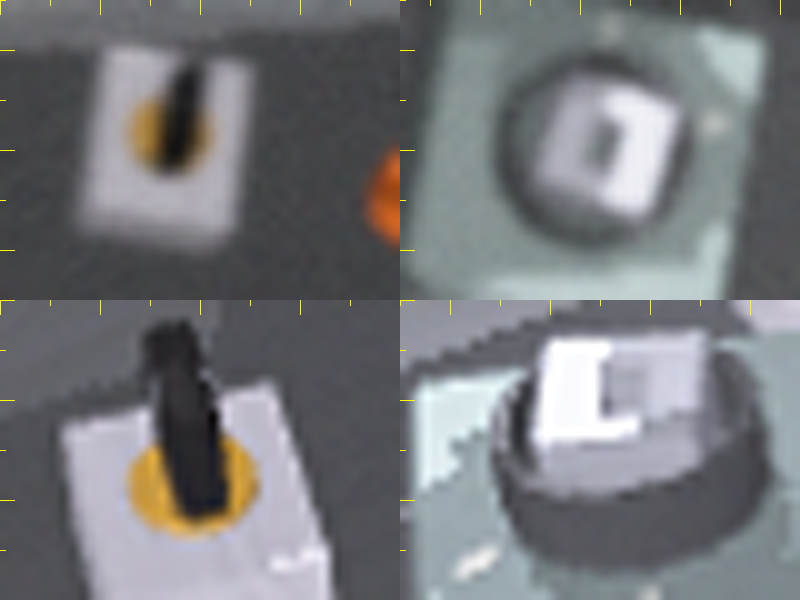

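The holder slot and bow run close to the world x direction. The rotor slot is at about (342.5,209) in the top picture and (127.5,218) in the scene picture. I'll fit poses to these corners, and start moving to the first flange meanwhile.

```bash
cat > fit.py <<'E'
from h import *
from scipy.optimize import least_squares
np.set_printoptions(precision=4,suppress=True)
def fit(obs,x0):
    # obs: list of (view, local pt, pixel)
    def pts(p):
        c,s=np.cos(p[2]),np.sin(p[2]); return [(v,[p[0]+c*l[0]-s*l[1],p[1]+s*l[0]+c*l[1],l[2]],u) for v,l,u in obs]
    f=lambda p: np.concatenate([project(v,P)[0]-u for v,P,u in pts(p)])
    r=least_squares(f,x0,loss='soft_l1'); return r.x,np.degrees(r.x[2]),r.fun.reshape(-1,2)
E
python3 - <<'E'
from fit import *
o=np.array
A=lambda x,y:o([x,y])/4+[105,135]; B=lambda x,y:o([x,y])/4+[185,125]
h,w=.120,.085
print('tub',*fit([('top',(-w,h,.07),A(457,84)),('top',(w,h,.07),A(650,90)),('top',(w,-h,.07),A(640,375)),('top',(-w,-h,.07),A(436,360)),
 ('scene',(-w,-h,.07),B(340,165)),('scene',(-w,h,.07),B(510,358)),('scene',(w,h,.07),B(265,425))],[.57,-.02,-1.76]),sep='\n')
T=lambda x,y:o([x,y])/10+[300,155]; S=lambda x,y:o([x,y])/10+[160,240]
a,b=.03,.025
print('holder',*fit([('top',(a,b,.034),T(107,45)),('top',(a,-b,.034),T(258,62)),('top',(-a,b,0),T(72,232)),('top',(-a,-b,0),T(225,250)),
 ('scene',(-a,-b,.034),S(62,128)),('scene',(-a,b,.034),S(275,82)),('scene',(a,b,.034),S(330,250))],[.61,-.29,-.3]),sep='\n')
c=lambda x,y:o([x,y])/6+[295,150]; d=lambda x,y:o([x-390,y])/6+[100,205]
k=.055
print('console',*fit([('top',(k,k,.04),c(197,255)),('top',(k,-k,.04),c(380,292)),('top',(-k,-k,.04),c(350,478)),('top',(-k,k,.04),c(165,437)),
 ('scene',(k,-k,.04),d(440,257)),('scene',(k,k,.04),d(710,207)),('scene',(-k,k,.04),d(680,50)),('scene',(-k,-k,.04),d(430,78))],[.456,-.346,-.36]),sep='\n')
print('slot',tri('top',[(342.5,209)],'scene',[(127.5,218)]))
print('rotor top corners',atz('top',[(322+17.5,202.5),(322+28,205.5),(322+24,216.5),(322+13.5,212.)],.072))
print('rotor sc corners',atz('scene',[(119.5,213.7),(135.8,213.2),(136,222),(119,224)],.072))
print('slot ends top',atz('top',[(343.5,206.8),(341.7,211.5)],.072))
print('key bow top',tri('top',[(319.5,162.)],'scene',[(177.,243.)]))
E
```

```text
tub
[ 0.5682 -0.0221 -1.7708]
-101.45870729623621
[[-0.5515 -0.7257]
 [ 0.8175  0.2104]
 [ 0.0416 -0.7902]
 [-0.558   0.2135]
 [-0.2027 -1.8118]
 [ 0.3013 -0.9042]
 [-0.6262  0.7901]]
holder
[ 0.6163 -0.2944 -0.2974]
-17.037421378915898
[[ 0.1113 -0.3664]
 [-0.9124 -0.0058]
 [ 0.2365 -0.416 ]
 [-1.2102 -0.1812]
 [-0.2346 -0.3515]
 [-0.652  -0.3332]
 [-0.152   0.1906]]
console
[ 0.4579 -0.3463 -0.3601]
-20.634337357882345
[[-0.3917 -1.087 ]
 [ 0.451  -0.6504]
 [ 0.3932 -0.3165]
 [-0.6531 -0.2244]
 [-1.3475 -0.8524]
 [ 0.4378 -0.3535]
 [ 0.6699 -2.2299]
 [-1.2905 -0.0939]]
slot [[ 0.4575 -0.3452  0.0722  0.0006]]
rotor top corners [[ 0.4804 -0.3398  0.072 ]
 [ 0.4652 -0.3727  0.072 ]
 [ 0.4311 -0.3523  0.072 ]
 [ 0.4511 -0.3205  0.072 ]]
rotor sc corners [[ 0.4311 -0.3541  0.072 ]
 [ 0.4523 -0.3205  0.072 ]
 [ 0.4831 -0.3345  0.072 ]
 [ 0.4665 -0.371   0.072 ]]
slot ends top [[ 0.4642 -0.3503  0.072 ]
 [ 0.4496 -0.3413  0.072 ]]
key bow top [[ 0.6226 -0.2967  0.0896  0.0033]]
```

Emit:
arm_command(
  moves=[
    [[0, 0, 0], [0.01, 0.03, 0.028], 1],
    [[0, 0, 0.1], [0.015, 0.03, 0.025], 1],
    [[0, 0, 0.12], [0.02, 0.03, 0.02], 1],
    [[0, 0, 0.12], [0.02, 0.035, 0.01], 1],
    [[0, 0, 0.12], [0.02, 0.035, 0.01], 1],
    [[0, 0, 0.12], [0.015, 0.038, 0.01], 1],
    [[0, 0, 0.12], [0.015, 0.038, 0.01], 1],
    [[0, 0, 0.12], [0.01, 0.04, 0.01], 1],
  ],
)

```text
time_s: 0.77
eef_pos: [0.3373, -0.2041, 0.318]
tcp_rot: [-2.554, -1.828, -0.0]
ft_force: [0.7, -0.4, -0.9]
width: 0.997
gripper_force: 0.0
```

Fits agree within about 2 mm (bore height 46 mm, slot height 72 mm, as expected). I'm going to flange A, turning the grip line to tub x (78.5°).

Emit:
arm_command(
  moves=[
    [[0, 0, 0.121], [0.0118, 0.0338, 0], 1],
    [[0, 0, 0.121], [0.0118, 0.0338, 0], 1],
    [[0, 0, 0.121], [0.0118, 0.0338, 0], 1],
    [[0, 0, 0.121], [0.0118, 0.0338, 0], 1],
    [[0, 0, 0.121], [0.0118, 0.0338, 0], 1],
    [[0, 0, 0.121], [0.0118, 0.0338, 0], 1],
    [[0, 0, 0.121], [0.0118, 0.0338, 0], 1],
    [[0, 0, 0.121], [0.0118, 0.0338, 0], 1],
  ],
)

```text
time_s: 1.43
eef_pos: [0.4313, 0.0663, 0.3177]
tcp_rot: [-1.41, -2.807, 0.0]
ft_force: [0.5, -1.9, 0.1]
width: 0.999
gripper_force: 0.0
```

Emit:
arm_command(
  moves=[
    [[0, 0, 0.121], [0.0118, 0.0338, -0.02], 0.9],
    [[0, 0, 0.121], [0.0118, 0.0338, -0.03], 0.8],
    [[0, 0, 0.121], [0.0118, 0.0338, -0.03], 0.8],
    [[0, 0, 0.121], [0.0118, 0.0338, -0.03], 0.8],
    [[0, 0, 0.121], [0.0118, 0.0338, -0.03], 0.8],
    [[0, 0, 0.121], [0.0118, 0.0338, -0.03], 0.8],
    [[0, 0, 0], [0, 0, -0.03], 0.8],
    [[0, 0, 0], [0, 0, 0], 0.8],
  ],
)

```text
time_s: 2.1
eef_pos: [0.4926, 0.2492, 0.128]
tcp_rot: [-0.326, -3.114, 0.006]
ft_force: [-1.3, -0.1, -2.5]
width: 0.8
gripper_force: 0.0
```

```bash
python3 - <<'E'
from fit import *
from m import z
for n in('top','scene'): cv2.imwrite(f'pics/{n}1_raw.png',optics.capture(n))
t=cv2.imread('pics/top1_raw.png');s=cv2.imread('pics/scene1_raw.png')
cv2.imwrite('pics/e.png',np.vstack([z(t,105,170,160,105,4)[:, :640],z(s,270,120,160,70,4)])[:600])
st=robot.read_state();print(st['eef_pos'],st['tcp_rot'],st['width'],st['joint_positions'],st['time_s'])
E
```

```text
[0.4954 0.2486 0.1342] [-0.3315 -3.1226  0.0011] 0.8001778835914505 [ 0.2538  0.431   1.4954 -0.0002  1.2168 -1.1054] 2.2
```

View pics/e.png

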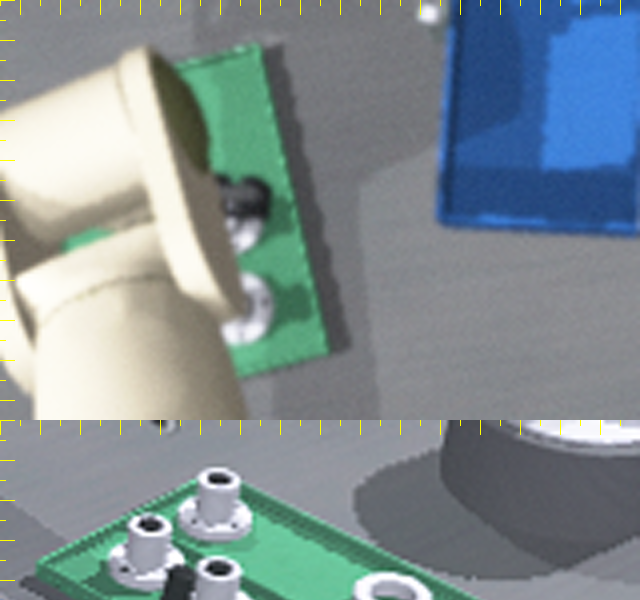

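The flanges are where they were and the arm hovers just short of A. I'll correct the position, descend and grip.

Emit:
arm_command(
  force=60,
  moves=[
    [[0, 0, 0], [0.0066, 0.0204, 0], 0.8],
    [[0, 0, 0], [0, 0, -0.03], 0.8],
    [[0, 0, 0], [0, 0, -0.03], 0.8],
    [[0, 0, 0], [0, 0, -0.03], 0.8],
    [[0, 0, 0], [0, 0, -0.018], 0.8],
    [[0, 0, 0], [0, 0, 0], 0.8],
  ],
)

```text
time_s: 2.7
eef_pos: [0.5016, 0.2682, 0.0249]
tcp_rot: [-0.333, -3.121, 0.002]
ft_force: [0.2, -0.4, -0.6]
width: 0.798
gripper_force: 0.0
```

Emit:
arm_command(
  moves=[
    [[0, 0, 0], [0, 0, -0.004], 0.2],
    [[0, 0, 0], [0, 0, 0], 0.2],
    [[0, 0, 0], [0, 0, 0], 0.2],
    [[0, 0, 0], [0, 0, 0], 0.2],
    [[0, 0, 0], [0, 0, 0], 0.2],
    [[0, 0, 0], [0, 0, 0], 0.2],
  ],
)

```text
time_s: 3.2
eef_pos: [0.5026, 0.2694, 0.0227]
tcp_rot: [0.33, 3.123, 0.001]
ft_force: [0.4, 0.9, 0.3]
width: 0.203
gripper_force: 0.0
```

The fingers closed without touching anything, so the hub isn't there. Looking again.

```bash
python3 - <<'E'
from fit import *
from m import z
for n in('top','scene'): cv2.imwrite(f'pics/{n}2_raw.png',optics.capture(n))
t=cv2.imread('pics/top2_raw.png');s=cv2.imread('pics/scene2_raw.png')
cv2.imwrite('pics/f.png',z(s,275,120,133,100,6))
st=robot.read_state();print(st['eef_pos'],st['tcp_rot'],st['width'],st['gripper_force'],project('scene',st['eef_pos']),project('scene',[.502,.269,.046]))
E
```

```text
[0.5024 0.2694 0.0223] [0.3305 3.1238 0.0002] 0.19727716482214647 0.0 [[323.8345 163.6536]] [[324.4766 157.0892]]
```

View pics/f.png

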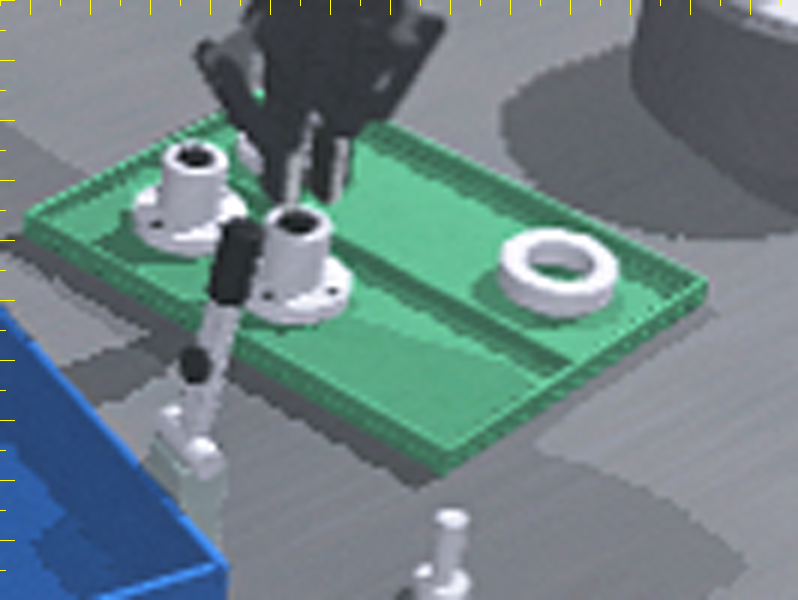

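```bash
python3 - <<'E'
from fit import *
from m import z
t=cv2.imread('pics/top2_raw.png');s=cv2.imread('pics/scene1_raw.png')
cv2.imwrite('pics/g.png',np.hstack([z(t,130,195,66,80,6),z(s,290,85,66,80,6)]))
print(project('top',[[.5024,.2694,.0223],[.502,.269,.046]]),project('scene',[[.4954,.2486,.1342]]),project('top',[[.4954,.2486,.1342]]))
E
```

```text
[[160.7994 224.3613]
 [159.1457 223.7071]] [[320.9935 132.5957]] [[158.4848 221.783 ]]
```

View pics/g.png

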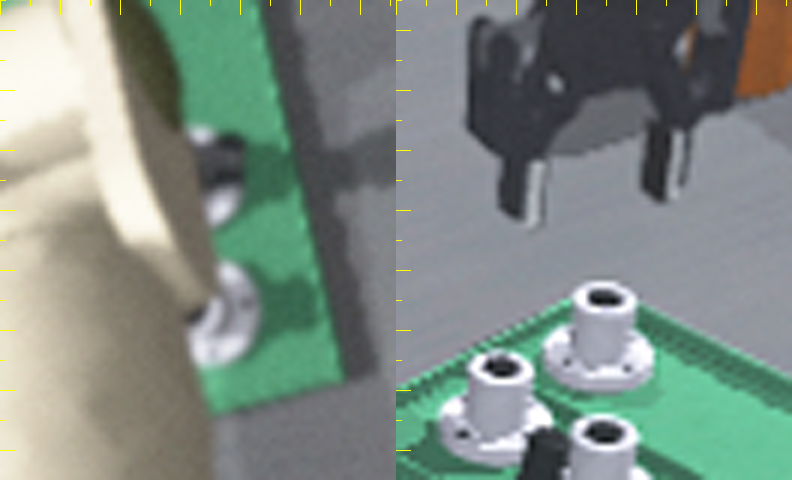

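```bash
python3 - <<'E'
from fit import *
def f(tcp,az,w,uv,name):
    d=np.array([np.cos(az),np.sin(az),0])*w
    g=lambda o:(project('scene',[tcp-d+[0,0,o[0]],tcp+d+[0,0,o[0]]])-uv).ravel()
    r=least_squares(g,[0]);print(name,'dz',r.x,'resid',r.fun)
    for dxy in([.02,0],[-.02,0],[0,.02],[0,-.02]):
        h=lambda o:g([o[0]]) if 0 else (project('scene',[tcp-d+[*dxy,o[0]],tcp+d+[*dxy,o[0]]])-uv).ravel()
        q=least_squares(h,[0]);print('   ',dxy,q.x,2*q.cost)
f(np.array([.4954,.2486,.1342]),np.radians(78),.036,[(312.,121.5),(335.,118.)],'hover')
f(np.array([.2125,-.4798,.1952]),np.radians(-66),.043,[(40.,120.5),(7.7,136.5)],'start')
E
```

```text
hover dz [0.0425] resid [-0.4537  0.3568 -1.7808 -0.6378]
    [0.02, 0] [0.0495] 33.560257855396046
    [-0.02, 0] [0.0353] 77.15027684944806
    [0, 0.02] [0.0346] 29.36310170880724
    [0, -0.02] [0.0501] 74.70357301208877
start dz [0.0558] resid [-2.0463  0.4755  1.4267 -0.3757]
    [0.02, 0] [0.0659] 6.340802080319904
    [-0.02, 0] [0.0457] 12.476890897158306
    [0, 0.02] [0.0558] 146.16636620596228
    [0, -0.02] [0.0554] 167.27051948640752
```

The pictures put the fingertips about 35–40 mm higher than the reported TCP, so the fingers closed above the hub. I'll open, descend carefully while watching the force, and close again.

Emit:
arm_command(
  force=60,
  moves=[
    [[0, 0, 0], [0, 0, 0], 0.7],
    [[0, 0, 0], [0, 0, 0], 0.7],
    [[0, 0, 0], [0, 0, 0], 0.7],
    [[0, 0, 0], [0, 0, -0.01], 0.7],
    [[0, 0, 0], [0, 0, -0.01], 0.7],
    [[0, 0, 0], [0, 0, -0.01], 0.7],
    [[0, 0, 0], [0, 0, 0], 0.7],
  ],
)

```text
time_s: 3.88
eef_pos: [0.5007, 0.2688, -0.0108]
tcp_rot: [-0.33, -3.12, 0.003]
ft_force: [-0.1, 0.1, -0.4]
width: 0.698
gripper_force: 0.0
```

Emit:
arm_command(
  moves=[
    [[0, 0, 0], [0, 0, 0], 0.2],
    [[0, 0, 0], [0, 0, 0], 0.2],
    [[0, 0, 0], [0, 0, 0], 0.2],
    [[0, 0, 0], [0, 0, 0], 0.2],
    [[0, 0, 0], [0, 0, 0], 0.2],
  ],
)

```text
time_s: 4.3
eef_pos: [0.5027, 0.2695, -0.0075]
tcp_rot: [0.33, 3.123, 0.001]
ft_force: [0.3, 0.5, 2.4]
width: 0.374
gripper_force: 59.9
```

Gripped: the opening reads 32 mm, which matches the hub. Reported z is therefore about 38 mm low; I'll use relative heights (crate floor 4 mm, tub floor 6 mm). Lifting, then moving over the tub.

Emit:
arm_command(
  moves=[
    [[0, 0, 0], [0, 0, 0.02], 0.2],
    [[0, 0, 0], [0, 0, 0.035], 0.2],
    [[0, 0, 0], [0, 0, 0.035], 0.2],
    [[0, 0, 0], [0, 0, 0.035], 0.2],
    [[0, 0, 0], [0.0036, -0.0181, 0.015], 0.2],
    [[0, 0, 0], [0.0072, -0.0362, 0], 0.2],
    [[0, 0, 0], [0.0072, -0.0362, 0], 0.2],
    [[0, 0, 0], [0.0072, -0.0362, 0], 0.2],
  ],
)

```text
time_s: 4.97
eef_pos: [0.5272, 0.1413, 0.1321]
tcp_rot: [-0.329, -3.124, 0.0]
ft_force: [0.3, 0.6, -2.6]
width: 0.376
gripper_force: 60.1
```

Emit:
arm_command(
  moves=[
    [[0, 0, 0], [0.0072, -0.0362, 0], 0.2],
    [[0, 0, 0], [0.0072, -0.0362, 0], 0.2],
    [[0, 0, 0], [0.0072, -0.0362, 0], 0.2],
    [[0, 0, 0], [0.0072, -0.0362, 0], 0.2],
    [[0, 0, 0], [0.025, -0.02, 0], 0.2],
    [[0, 0, 0], [0.035, -0.012, 0], 0.2],
    [[0, 0, 0], [0.02, -0.003, 0], 0.2],
    [[0, 0, 0], [0, 0, 0], 0.2],
  ],
)

```text
time_s: 5.63
eef_pos: [0.6385, -0.0387, 0.1308]
tcp_rot: [0.333, 3.124, 0.0]
ft_force: [0.0, 0.1, -2.1]
width: 0.373
gripper_force: 60.3
```

```bash
cat > st.py <<'E'
from h import *
import sys
np.set_printoptions(precision=4,suppress=True)
s=robot.read_state();r=s['tcp_rot'];az=np.degrees(2*np.arctan2(r[1],r[0]))%360-90
p=s['eef_pos'];print(s['time_s'],'pos',p,'az',az,'ft',s['ft_force'],'w',s['width'],s['gripper_force'])
if len(sys.argv)>2: print('to go',np.array(eval(sys.argv[1]))-p[:len(eval(sys.argv[1]))],'turn',np.radians((float(sys.argv[2])-az+90)%180-90))
E
python3 st.py .6366,-.0359 78.5
```

```text
5.6333 pos [ 0.6385 -0.0387  0.1308] az 77.82696615469345 ft [ 0.0235  0.0825 -2.1386] w 0.37322424037563307 60.303497314453125
to go [-0.0019  0.0028] turn 0.011746656577957456
```

Emit:
arm_command(
  moves=[
    [[0, 0, 0.012], [-0.002, 0.003, -0.03], 0.2],
    [[0, 0, 0], [0, 0, -0.035], 0.2],
    [[0, 0, 0], [0, 0, -0.035], 0.2],
    [[0, 0, 0], [0, 0, -0.02], 0.2],
    [[0, 0, 0], [0, 0, -0.008], 0.2],
    [[0, 0, 0], [0, 0, -0.004], 0.2],
    [[0, 0, 0], [0, 0, -0.003], 0.2],
    [[0, 0, 0], [0, 0, 0], 0.2],
  ],
)

```text
time_s: 6.3
eef_pos: [0.6349, -0.0342, -0.0019]
tcp_rot: [0.311, 3.124, -0.0]
ft_force: [-1.0, 0.3, -2.8]
width: 0.374
gripper_force: 60.3
```

Emit:
arm_command(
  moves=[
    [[0, 0, 0], [0, 0, -0.002], 0.2],
    [[0, 0, 0], [0, 0, 0], 0.2],
    [[0, 0, 0], [0, 0, 0], 0.2],
  ],
)

```text
time_s: 6.55
eef_pos: [0.6346, -0.0342, -0.0042]
tcp_rot: [0.312, 3.125, -0.0]
ft_force: [0.2, 0.4, -2.4]
width: 0.371
gripper_force: 60.3
```

```bash
python3 st.py
```

```text
6.55 pos [ 0.6346 -0.0342 -0.0042] az 78.61248040079266 ft [ 0.1905  0.386  -2.448 ] w 0.37073614494028106 60.291913747787476
```

Emit:
arm_command(
  moves=[
    [[0, 0, 0], [0, 0, -0.002], 0.2],
    [[0, 0, 0], [0, 0, 0], 0.2],
    [[0, 0, 0], [0, 0, 0], 0.2],
  ],
)

```text
time_s: 6.8
eef_pos: [0.6349, -0.0343, -0.0055]
tcp_rot: [0.311, 3.124, -0.0]
ft_force: [-2.7, -0.2, 6.5]
width: 0.374
gripper_force: 61.2
```

Contact at exactly the expected height. Release, rise and go to flange B.

Emit:
arm_command(
  moves=[
    [[0, 0, 0], [0, 0, 0], 0.65],
    [[0, 0, 0], [0, 0, 0], 0.65],
    [[0, 0, 0], [0, 0, 0], 0.65],
    [[0, 0, 0], [0, 0, 0.025], 0.65],
    [[0, 0, 0], [0, 0, 0.038], 0.65],
    [[0, 0, 0], [0, 0, 0.038], 0.65],
    [[0, 0, 0], [-0.02, 0, 0.034], 0.65],
    [[0, 0, 0], [-0.04, 0, 0], 0.65],
  ],
)

```text
time_s: 7.47
eef_pos: [0.5788, -0.0353, 0.1347]
tcp_rot: [0.31, 3.112, -0.003]
ft_force: [1.8, -1.3, 0.9]
width: 0.649
gripper_force: 0.0
```

Emit:
arm_command(
  moves=[
    [[0, 0, 0], [-0.02, 0.03, 0], 0.65],
    [[0, 0, 0], [-0.0165, 0.034, 0], 0.65],
    [[0, 0, 0], [-0.0165, 0.034, 0], 0.65],
    [[0, 0, 0], [-0.0165, 0.034, 0], 0.65],
    [[0, 0, 0], [-0.0165, 0.034, 0], 0.65],
    [[0, 0, 0], [-0.0165, 0.034, 0], 0.65],
    [[0, 0, 0], [-0.0165, 0.034, 0], 0.65],
    [[0, 0, 0], [-0.0165, 0.034, -0.03], 0.65],
  ],
)

```text
time_s: 8.13
eef_pos: [0.4424, 0.2318, 0.1057]
tcp_rot: [0.31, 3.118, 0.005]
ft_force: [1.8, 0.7, 1.1]
width: 0.653
gripper_force: 0.0
```

Emit:
arm_command(
  moves=[
    [[0, 0, 0], [-0.0145, 0.034, -0.03], 0.65],
    [[0, 0, 0], [0, 0, -0.01], 0.65],
    [[0, 0, 0], [0, 0, 0], 0.65],
    [[0, 0, 0], [0, 0, 0], 0.65],
  ],
)

```text
time_s: 8.47
eef_pos: [0.4288, 0.2586, 0.0661]
tcp_rot: [0.312, 3.126, -0.0]
ft_force: [0.6, 0.5, 0.5]
width: 0.649
gripper_force: 0.0
```

```bash
python3 - <<'E'
from fit import *
from m import z
t0=cv2.imread('pics/top0_raw.png')
for n in('top','scene'): cv2.imwrite(f'pics/{n}3_raw.png',optics.capture(n))
s0=cv2.imread('pics/scene0_raw.png');s=cv2.imread('pics/scene3_raw.png')
# template track bores in scene
for name,u in(('B',(307.5,146.2)),('C',(324.5,134.7))):
    x,y=map(int,u);tp=s0[y-5:y+16,x-11:x+12]
    sr=s[y-30:y+36,x-36:x+37];r=cv2.matchTemplate(sr,tp,cv2.TM_CCOEFF_NORMED);_,v,_,l=cv2.minMaxLoc(r);print(name,v,l[0]-25,l[1]-25)
E
python3 st.py .425,.268 78.5
```

```text
B 0.9915603399276733 0 0
C 0.9970840811729431 0 0
8.5667 pos [0.4297 0.2583 0.067 ] az 78.52996787369008 ft [ 0.0979 -0.1519 -0.5705] w 0.6489480792519694 0.0
to go [-0.0047  0.0097] turn -0.0005230380657137315
```

Scene tracking shows B and C haven't moved. Descend and grip B.

Emit:
arm_command(
  moves=[
    [[0, 0, 0], [-0.0047, 0.0097, 0], 0.65],
    [[0, 0, 0], [0, 0, -0.03], 0.65],
    [[0, 0, 0], [0, 0, -0.03], 0.65],
    [[0, 0, 0], [0, 0, -0.014], 0.65],
    [[0, 0, 0], [0, 0, 0], 0.65],
    [[0, 0, 0], [0, 0, 0], 0.2],
    [[0, 0, 0], [0, 0, 0], 0.2],
    [[0, 0, 0], [0, 0, 0], 0.2],
  ],
)

```text
time_s: 9.23
eef_pos: [0.4248, 0.2691, -0.0063]
tcp_rot: [0.312, 3.123, 0.002]
ft_force: [-0.5, -0.1, 5.6]
width: 0.373
gripper_force: 59.8
```

Emit:
arm_command(
  moves=[
    [[0, 0, 0], [0, 0, 0], 0.2],
    [[0, 0, 0], [0, 0, 0], 0.2],
    [[0, 0, 0], [0, 0, 0], 0.2],
  ],
)

```text
time_s: 9.48
eef_pos: [0.4248, 0.2691, -0.0063]
tcp_rot: [0.312, 3.123, 0.002]
ft_force: [-1.2, -0.5, 6.8]
width: 0.37
gripper_force: 60.0
```

```bash
python3 st.py .568,-.022 78.5
```

```text
9.4833 pos [ 0.4248  0.2691 -0.0063] az 78.60090640100353 ft [-1.1536 -0.5209  6.8367] w 0.3700885920348447 60.04397928714752
to go [ 0.1432 -0.2911] turn -0.0017611489338492641
```

Emit:
arm_command(
  moves=[
    [[0, 0, 0], [0, 0, 0.02], 0.2],
    [[0, 0, 0], [0, 0, 0.04], 0.2],
    [[0, 0, 0], [0, 0, 0.04], 0.2],
    [[0, 0, 0], [0, 0, 0.04], 0.2],
    [[0, 0, 0], [0.0179, -0.0364, 0], 0.2],
    [[0, 0, 0], [0.0179, -0.0364, 0], 0.2],
    [[0, 0, 0], [0.0179, -0.0364, 0], 0.2],
    [[0, 0, 0], [0.0179, -0.0364, 0], 0.2],
  ],
)

```text
time_s: 10.15
eef_pos: [0.4957, 0.1215, 0.1328]
tcp_rot: [0.311, 3.125, 0.0]
ft_force: [0.7, 1.5, -3.4]
width: 0.372
gripper_force: 60.7
```

Emit:
arm_command(
  moves=[
    [[0, 0, 0], [0.0179, -0.0364, 0], 0.2],
    [[0, 0, 0], [0.0179, -0.0364, 0], 0.2],
    [[0, 0, 0], [0.0179, -0.0364, 0], 0.2],
    [[0, 0, 0], [0.0179, -0.0364, 0], 0.2],
    [[0, 0, 0], [0, 0, -0.03], 0.2],
    [[0, 0, 0], [0, 0, 0], 0.2],
    [[0, 0, 0], [0, 0, 0], 0.2],
  ],
)

```text
time_s: 10.73
eef_pos: [0.5659, -0.0223, 0.1015]
tcp_rot: [-0.312, -3.123, -0.001]
ft_force: [0.2, 0.3, -2.7]
width: 0.372
gripper_force: 60.4
```

```bash
python3 st.py .568,-.022,-.0043 78.5
```

```text
10.7333 pos [ 0.5659 -0.0223  0.1015] az 78.57694917053607 ft [ 0.2282  0.2951 -2.6652] w 0.371863630420462 60.434027910232544
to go [ 0.0021  0.0003 -0.1058] turn -0.0013430163825329943
```

Emit:
arm_command(
  moves=[
    [[0, 0, 0], [0, 0, -0.035], 0.2],
    [[0, 0, 0], [0, 0, -0.035], 0.2],
    [[0, 0, 0], [0, 0, -0.025], 0.2],
    [[0, 0, 0], [0, 0, -0.006], 0.2],
    [[0, 0, 0], [0, 0, -0.004], 0.2],
    [[0, 0, 0], [0, 0, -0.002], 0.2],
    [[0, 0, 0], [0, 0, 0], 0.2],
    [[0, 0, 0], [0, 0, 0], 0.2],
  ],
)

```text
time_s: 11.4
eef_pos: [0.5679, -0.0226, -0.0034]
tcp_rot: [0.311, 3.123, -0.001]
ft_force: [0.1, -0.2, -2.7]
width: 0.373
gripper_force: 60.6
```

Emit:
arm_command(
  moves=[
    [[0, 0, 0], [0, 0, -0.0015], 0.2],
    [[0, 0, 0], [0, 0, 0], 0.2],
    [[0, 0, 0], [0, 0, 0], 0.2],
  ],
)

```text
time_s: 11.65
eef_pos: [0.568, -0.0227, -0.0043]
tcp_rot: [0.311, 3.123, -0.001]
ft_force: [-3.3, 0.8, 9.5]
width: 0.374
gripper_force: 62.0
```

Emit:
arm_command(
  moves=[
    [[0, 0, 0], [0, 0, 0], 0.65],
    [[0, 0, 0], [0, 0, 0], 0.65],
    [[0, 0, 0], [0, 0, 0], 0.65],
    [[0, 0, 0], [0, 0, 0.025], 0.65],
    [[0, 0, 0], [0, 0, 0.038], 0.65],
    [[0, 0, 0], [0, 0, 0.038], 0.65],
    [[0, 0, 0], [0, 0, 0.034], 0.65],
    [[0, 0, 0], [-0.015, 0.034, 0], 0.65],
  ],
)

```text
time_s: 12.32
eef_pos: [0.5566, 0.0073, 0.1353]
tcp_rot: [0.317, 3.112, -0.004]
ft_force: [1.5, -0.2, 0.5]
width: 0.65
gripper_force: 0.0
```

Emit:
arm_command(
  moves=[
    [[0, 0, 0], [-0.015, 0.035, 0], 0.65],
    [[0, 0, 0], [-0.015, 0.035, 0], 0.65],
    [[0, 0, 0], [-0.015, 0.035, 0], 0.65],
    [[0, 0, 0], [-0.015, 0.035, 0], 0.65],
    [[0, 0, 0], [-0.015, 0.035, 0], 0.65],
    [[0, 0, 0], [-0.015, 0.035, 0], 0.65],
    [[0, 0, 0], [-0.015, 0.035, 0], 0.65],
    [[0, 0, 0], [-0.015, 0.035, -0.02], 0.65],
  ],
)

```text
time_s: 12.98
eef_pos: [0.4332, 0.2928, 0.112]
tcp_rot: [0.311, 3.12, 0.005]
ft_force: [1.5, 0.3, 0.5]
width: 0.652
gripper_force: 0.0
```

Emit:
arm_command(
  moves=[
    [[0, 0, 0], [-0.015, 0.035, -0.02], 0.65],
    [[0, 0, 0], [-0.015, 0.035, -0.03], 0.65],
    [[0, 0, 0], [0, 0, 0], 0.65],
    [[0, 0, 0], [0, 0, 0], 0.65],
  ],
)

```text
time_s: 13.32
eef_pos: [0.4037, 0.3551, 0.0629]
tcp_rot: [-0.307, -3.125, 0.002]
ft_force: [0.4, 0.2, 0.9]
width: 0.652
gripper_force: 0.0
```

```bash
python3 - <<'E'
from fit import *
for n in('top','scene'): cv2.imwrite(f'pics/{n}4_raw.png',optics.capture(n))
s0=cv2.imread('pics/scene0_raw.png');s=cv2.imread('pics/scene4_raw.png')
for name,u in(('C',(324.5,134.7)),):
    x,y=map(int,u);tp=s0[y-5:y+16,x-11:x+12]
    sr=s[y-30:y+36,x-36:x+37];r=cv2.matchTemplate(sr,tp,cv2.TM_CCOEFF_NORMED);_,v,_,l=cv2.minMaxLoc(r);print(name,v,l[0]-25,l[1]-25)
E
python3 st.py .403,.361,-.0075 78.5
```

```text
C 0.9991539716720581 0 0
13.4167 pos [0.4057 0.3541 0.0646] az 78.59098803457621 ft [ 0.2711 -0.4092  0.9714] w 0.6511346925099817 0.0
to go [-0.0027  0.0069 -0.0721] turn -0.0015880407832733654
```

Emit:
arm_command(
  moves=[
    [[0, 0, 0], [-0.0027, 0.0069, 0], 0.65],
    [[0, 0, 0], [0, 0, -0.03], 0.65],
    [[0, 0, 0], [0, 0, -0.03], 0.65],
    [[0, 0, 0], [0, 0, -0.011], 0.65],
    [[0, 0, 0], [0, 0, 0], 0.65],
    [[0, 0, 0], [0, 0, 0], 0.2],
    [[0, 0, 0], [0, 0, 0], 0.2],
    [[0, 0, 0], [0, 0, 0], 0.2],
  ],
)

```text
time_s: 14.08
eef_pos: [0.4036, 0.3619, -0.005]
tcp_rot: [0.312, 3.123, 0.003]
ft_force: [-0.2, -0.6, 6.0]
width: 0.374
gripper_force: 59.5
```

Emit:
arm_command(
  moves=[
    [[0, 0, 0], [0, 0, 0], 0.2],
    [[0, 0, 0], [0, 0, 0], 0.2],
    [[0, 0, 0], [0, 0, 0], 0.2],
  ],
)

```text
time_s: 14.33
eef_pos: [0.4036, 0.3619, -0.005]
tcp_rot: [0.312, 3.123, 0.003]
ft_force: [-1.0, -0.8, 7.4]
width: 0.372
gripper_force: 59.6
```

```bash
python3 st.py .4994,-.0085 78.5
```

```text
14.3333 pos [ 0.4036  0.3619 -0.005 ] az 78.60411840531336 ft [-1.0032 -0.7892  7.3857] w 0.37168723954634814 59.63012516498566
to go [ 0.0958 -0.3704] turn -0.0018172089846440502
```

Emit:
arm_command(
  moves=[
    [[0, 0, 0], [0, 0, 0.02], 0.2],
    [[0, 0, 0], [0, 0, 0.04], 0.2],
    [[0, 0, 0], [0, 0, 0.04], 0.2],
    [[0, 0, 0], [0, 0, 0.04], 0.2],
    [[0, 0, 0], [0.0096, -0.037, 0], 0.2],
    [[0, 0, 0], [0.0096, -0.037, 0], 0.2],
    [[0, 0, 0], [0.0096, -0.037, 0], 0.2],
    [[0, 0, 0], [0.0096, -0.037, 0], 0.2],
  ],
)

```text
time_s: 15.0
eef_pos: [0.4405, 0.2117, 0.1337]
tcp_rot: [0.31, 3.125, 0.0]
ft_force: [0.7, 0.1, -3.3]
width: 0.369
gripper_force: 60.9
```

Emit:
arm_command(
  moves=[
    [[0, 0, 0], [0.0096, -0.037, 0], 0.2],
    [[0, 0, 0], [0.0096, -0.037, 0], 0.2],
    [[0, 0, 0], [0.0096, -0.037, 0], 0.2],
    [[0, 0, 0], [0.0096, -0.037, 0], 0.2],
    [[0, 0, 0], [0.0096, -0.037, 0], 0.2],
    [[0, 0, 0], [0.0096, -0.037, -0.02], 0.2],
    [[0, 0, 0], [0, 0, -0.01], 0.2],
    [[0, 0, 0], [0, 0, 0], 0.2],
  ],
)

```text
time_s: 15.67
eef_pos: [0.4967, -0.0088, 0.102]
tcp_rot: [-0.317, -3.122, -0.001]
ft_force: [-0.7, 1.2, -3.6]
width: 0.371
gripper_force: 61.0
```

```bash
python3 st.py .4994,-.0085,-.003 78.5; python3 -c "
from h import *
for n in('top','scene'): cv2.imwrite(f'pics/{n}5_raw.png',optics.capture(n))"
```

```text
15.6667 pos [ 0.4967 -0.0088  0.102 ] az 78.41912305125723 ft [-0.6627  1.2032 -3.556 ] w 0.3705444623103018 60.96219062805176
to go [ 0.0027  0.0003 -0.105 ] turn 0.0014115690445280185
```

Emit:
arm_command(
  moves=[
    [[0, 0, 0], [0.001, 0, -0.035], 0.2],
    [[0, 0, 0], [0, 0, -0.035], 0.2],
    [[0, 0, 0], [0, 0, -0.025], 0.2],
    [[0, 0, 0], [0, 0, -0.006], 0.2],
    [[0, 0, 0], [0, 0, -0.003], 0.2],
    [[0, 0, 0], [0, 0, -0.002], 0.2],
    [[0, 0, 0], [0, 0, 0], 0.2],
    [[0, 0, 0], [0, 0, 0], 0.2],
  ],
)

```text
time_s: 16.43
eef_pos: [0.4999, -0.0075, -0.001]
tcp_rot: [0.311, 3.123, -0.001]
ft_force: [-0.3, -0.0, -3.8]
width: 0.365
gripper_force: 61.0
```

```bash
python3 st.py .4994,-.0085,-.003 78.5
```

```text
16.4333 pos [ 0.4999 -0.0075 -0.001 ] az 78.6304285659167 ft [-0.342  -0.0269 -3.8362] w 0.36499925721226795 60.98825454711914
to go [-0.0005 -0.001  -0.002 ] turn -0.0022764079139009088
```

Emit:
arm_command(
  moves=[
    [[0, 0, 0], [0, 0, -0.0025], 0.2],
    [[0, 0, 0], [0, 0, 0], 0.2],
    [[0, 0, 0], [0, 0, 0], 0.2],
  ],
)

```text
time_s: 16.68
eef_pos: [0.5001, -0.0077, -0.003]
tcp_rot: [0.311, 3.123, -0.001]
ft_force: [-3.7, 1.3, 9.7]
width: 0.368
gripper_force: 62.7
```

Contact at the right height. Release, rise, pass over the lid and look at everything.

Emit:
arm_command(
  moves=[
    [[0, 0, 0], [0, 0, 0], 0.65],
    [[0, 0, 0], [0, 0, 0], 0.65],
    [[0, 0, 0], [0, 0, 0], 0.65],
    [[0, 0, 0], [0, 0, 0.025], 0.65],
    [[0, 0, 0], [0, 0, 0.038], 0.65],
    [[0, 0, 0], [0, 0, 0.038], 0.65],
    [[0, 0, 0], [0, 0, 0.038], 0.65],
    [[0, 0, 0], [0, 0, 0.038], 0.3],
  ],
)

```text
time_s: 17.35
eef_pos: [0.4986, -0.0074, 0.1741]
tcp_rot: [0.312, 3.126, -0.0]
ft_force: [1.1, -0.6, -0.6]
width: 0.524
gripper_force: 0.0
```

Emit:
arm_command(
  moves=[
    [[0, 0, 0], [0, 0, 0.038], 0],
    [[0, 0, 0], [0, 0, 0.04], 0],
    [[0, 0, 0], [0.005, -0.034, 0], 0],
    [[0, 0, 0], [0.005, -0.034, 0], 0],
    [[0, 0, 0], [0.005, -0.034, 0], 0],
    [[0, 0, 0], [0.005, -0.034, 0], 0],
    [[0, 0, 0], [0.005, -0.034, 0], 0],
    [[0, 0, 0], [0.004, -0.034, 0], 0],
  ],
)

```text
time_s: 18.02
eef_pos: [0.5279, -0.2132, 0.2501]
tcp_rot: [0.312, 3.126, -0.0]
ft_force: [1.2, -0.3, -0.8]
width: -0.001
gripper_force: 0.0
```

```bash
python3 st.py; python3 - <<'E'
from h import *
from m import z
for n in('top','scene'): cv2.imwrite(f'pics/{n}6_raw.png',optics.capture(n))
t=cv2.imread('pics/top6_raw.png');s=cv2.imread('pics/scene6_raw.png')
cv2.imwrite('pics/i.png',np.hstack([z(t,205,150,95,145,4),z(s,200,100,105,145,4)]))
E
```

```text
18.0167 pos [ 0.5279 -0.2132  0.2501] az 78.6061306667936 ft [ 1.1782 -0.2667 -0.8121] w -0.0013627477995378228 0.0
```

View pics/i.png

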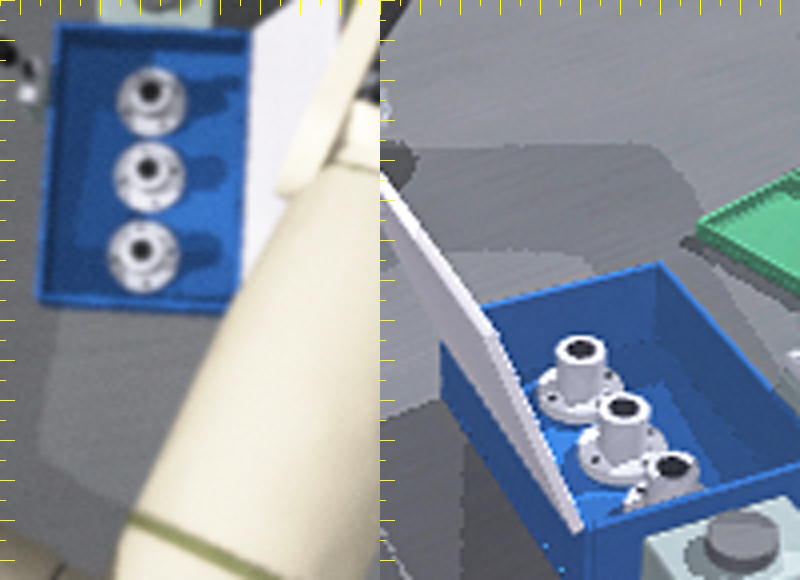

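All three flanges sit hub-up on the tub floor (top view at about (151,100), (149,177) and (143,257) in the crop). Now I'll push the lid shut from behind with closed fingers.

Emit:
arm_command(
  moves=[
    [[0, 0, 0], [0, 0, -0.03], 0],
    [[0, 0, 0], [0, 0, -0.03], 0],
    [[0, 0, 0], [0, 0, -0.028], 0],
    [[0, 0, 0], [0.0024, 0.012, 0], 0],
    [[0, 0, 0], [0.0024, 0.012, 0], 0],
    [[0, 0, 0], [0.0024, 0.012, 0], 0],
  ],
)

```text
time_s: 18.62
eef_pos: [0.5361, -0.1744, 0.1642]
tcp_rot: [0.311, 3.123, -0.002]
ft_force: [-2.0, -3.2, 3.5]
width: -0.001
gripper_force: 1.8
```

Emit:
arm_command(
  moves=[
    [[0, 0, 0], [0.0024, 0.012, 0], 0],
    [[0, 0, 0], [0.0024, 0.012, 0], 0],
    [[0, 0, 0], [0.0024, 0.012, 0], 0],
  ],
)

```text
time_s: 18.87
eef_pos: [0.5436, -0.139, 0.1655]
tcp_rot: [0.31, 3.121, -0.005]
ft_force: [-6.6, -4.7, 23.1]
width: -0.003
gripper_force: 12.9
```

Emit:
arm_command(
  moves=[
    [[0, 0, 0], [0, 0, 0.008], 0],
    [[0, 0, 0], [0.002, 0.01, 0.006], 0],
    [[0, 0, 0], [0.002, 0.01, 0], 0],
  ],
)

```text
time_s: 19.12
eef_pos: [0.547, -0.1188, 0.1777]
tcp_rot: [0.312, 3.124, -0.001]
ft_force: [-0.6, -2.4, 1.1]
width: -0.002
gripper_force: 1.2
```

```bash
python3 st.py; python3 - <<'E'
from h import *
from m import z
for n in('top','scene'): cv2.imwrite(f'pics/{n}7_raw.png',optics.capture(n))
s=cv2.imread('pics/scene7_raw.png')
cv2.imwrite('pics/j.png',z(s,190,60,130,100,6))
E
```

```text
19.1167 pos [ 0.547  -0.1188  0.1777] az 78.58826728360037 ft [-0.636  -2.3894  1.1162] w -0.0022455186018628384 1.1927637504413724
```

View pics/j.png

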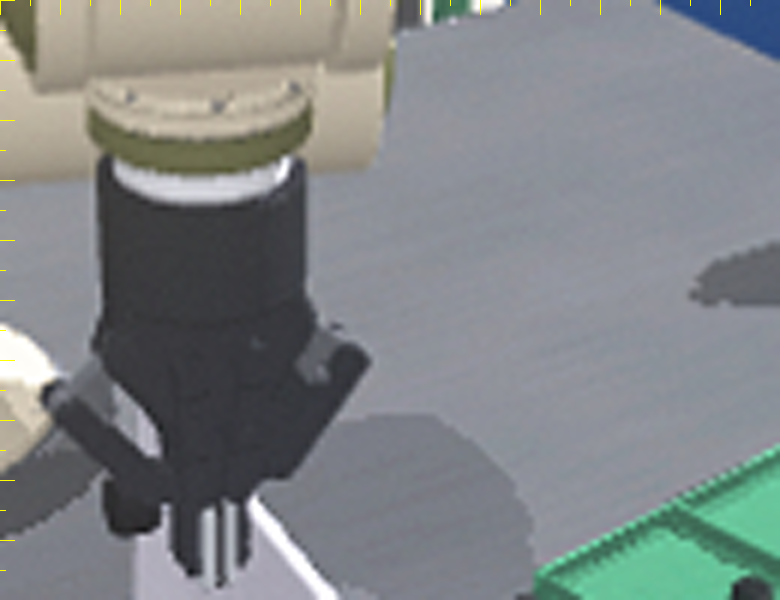

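The lid is near vertical and the fingers are against its outer face. I'll follow its arc down.

Emit:
arm_command(
  moves=[
    [[0, 0, 0], [0.0013, 0.0064, -0.0103], 0],
    [[0, 0, 0], [0.0013, 0.0064, -0.0103], 0],
    [[0, 0, 0], [0.0022, 0.0109, -0.0022], 0],
    [[0, 0, 0], [0.0022, 0.0109, -0.0022], 0],
    [[0, 0, 0], [0.0021, 0.0105, -0.004], 0],
    [[0, 0, 0], [0.0021, 0.0105, -0.004], 0],
  ],
)

```text
time_s: 19.72
eef_pos: [0.5581, -0.0631, 0.1431]
tcp_rot: [0.312, 3.124, -0.0]
ft_force: [0.4, -1.8, 1.4]
width: 0.003
gripper_force: 1.1
```

Emit:
arm_command(
  moves=[
    [[0, 0, 0], [0.002, 0.0098, -0.0057], 0],
    [[0, 0, 0], [0.002, 0.0098, -0.0057], 0],
    [[0, 0, 0], [0.0018, 0.009, -0.0072], 0],
    [[0, 0, 0], [0.0018, 0.009, -0.0072], 0],
    [[0, 0, 0], [0.0016, 0.0077, -0.0085], 0],
    [[0, 0, 0], [0.0016, 0.0077, -0.0085], 0],
  ],
)

```text
time_s: 20.22
eef_pos: [0.5681, -0.0101, 0.099]
tcp_rot: [-0.312, -3.125, -0.0]
ft_force: [0.1, -1.1, 1.2]
width: -0.001
gripper_force: 0.7
```

Emit:
arm_command(
  moves=[
    [[0, 0, 0], [0.0013, 0.0063, -0.0096], 0],
    [[0, 0, 0], [0.0013, 0.0063, -0.0096], 0],
    [[0, 0, 0], [0.0009, 0.0047, -0.0104], 0],
    [[0, 0, 0], [0.0009, 0.0047, -0.0104], 0],
    [[0, 0, 0], [0.0004, 0.002, -0.008], 0],
    [[0, 0, 0], [0.0004, 0.002, -0.008], 0],
    [[0, 0, 0], [0, 0, -0.005], 0],
    [[0, 0, 0], [0, 0, 0], 0],
  ],
)

```text
time_s: 20.88
eef_pos: [0.5737, 0.0154, 0.0426]
tcp_rot: [0.311, 3.125, -0.0]
ft_force: [-15.1, 1.9, 35.1]
width: -0.003
gripper_force: 17.5
```

```bash
python3 st.py; python3 - <<'E'
from h import *
from m import z
for n in('top','scene'): cv2.imwrite(f'pics/{n}8_raw.png',optics.capture(n))
s=cv2.imread('pics/scene8_raw.png')
cv2.imwrite('pics/k.png',z(s,200,110,130,100,6))
E
```

```text
20.8833 pos [0.5737 0.0154 0.0426] az 78.63710386538838 ft [-15.084    1.866   35.0988] w -0.0033903497287847742 17.465017845388502
```

View pics/k.png

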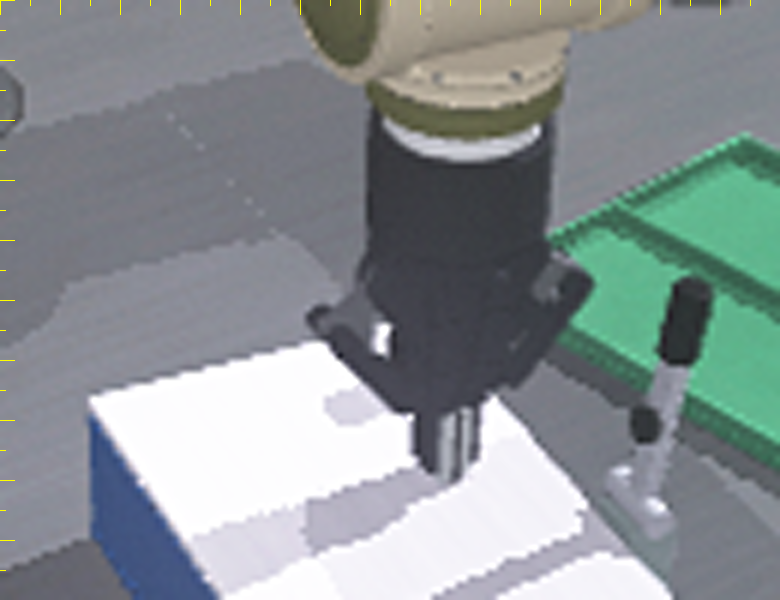

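The lid lies shut on the rim, and 35 N of contact confirms it; contact height fixes the z bias at 36 mm. Next is the clamp: over the lever to its outer side.

Emit:
arm_command(
  moves=[
    [[0, 0, 0], [0, 0, 0.034], 0],
    [[0, 0, 0], [0, 0, 0.034], 0],
    [[0, 0, 0], [0, 0, 0.034], 0],
    [[0, 0, 0], [0, 0, 0.034], 0],
    [[0, 0, 0], [0, 0, 0.034], 0],
    [[0, 0, 0], [0, 0, 0.038], 0],
    [[0, 0, 0], [0.0223, 0.0323, 0], 0],
    [[0, 0, 0], [0.0223, 0.0323, 0], 0],
  ],
)

```text
time_s: 21.65
eef_pos: [0.6194, 0.0795, 0.2501]
tcp_rot: [0.316, 3.12, 0.001]
ft_force: [1.2, -0.8, -0.4]
width: -0.002
gripper_force: 0.0
```

Emit:
arm_command(
  moves=[
    [[0, 0, 0], [0.0223, 0.0323, 0], 0],
    [[0, 0, 0], [0.0223, 0.0323, 0], 0],
    [[0, 0, 0], [0, 0, 0], 0],
    [[0, 0, 0], [0, 0, 0], 0],
  ],
)

```text
time_s: 21.98
eef_pos: [0.663, 0.1458, 0.245]
tcp_rot: [-0.308, -3.124, 0.0]
ft_force: [-0.3, -0.6, -0.8]
width: -0.001
gripper_force: 0.0
```

```bash
python3 st.py .663,.1445,.129 78.5;  python3 - <<'E'
from fit import *
for n in('top','scene'): cv2.imwrite(f'pics/{n}9_raw.png',optics.capture(n))
# lid rim check: lid top corners expected px vs. bright/blue edge in the scene; knob top expected
c=np.array([.568,-.022]);u=np.array([.980,-.1987]);v=np.array([-.1987,-.98])
P=lambda x,y,z:[*(c+x*v+y*u),z]
s=cv2.imread('pics/scene9_raw.png');t=cv2.imread('pics/top9_raw.png')
K=P(-.055,-.07,.1165)
for n,im in(('scene',s),('top',t)):
    k=project(n,K)[0];x,y=k.astype(int)
    g=im[y-15:y+16,x-15:x+16].max(2);m=g<70;yy,xx=np.nonzero(m)
    print(n,'knob exp',k,'dark centroid',xx.mean()+x-15,yy.mean()+y-15,m.sum(), 'dark bbox',xx.min()+x-15,xx.max()+x-15,yy.min()+y-15,yy.max()+y-15)
E
```

```text
21.9833 pos [0.663  0.1458 0.245 ] az 78.73516010550964 ft [-0.2646 -0.5826 -0.8421] w -0.0009601207314067962 0.0
to go [-0.     -0.0013 -0.116 ] turn -0.004104318110480394<stdin>:11: RuntimeWarning: Mean of empty slice.
  ret = ret.dtype.type(ret / rcount)
Traceback (most recent call last):
ValueError: zero-size array to reduction operation minimum which has no identity
```

```bash
python3 - <<'E'
from fit import *
c=np.array([.568,-.022]);u=np.array([.980,-.1987]);v=np.array([-.1987,-.98])
P=lambda x,y,z:[*(c+x*v+y*u),z]
for n in('scene','top'):
    im=cv2.imread(f'pics/{n}9_raw.png');k=project(n,P(-.055,-.07,.1165))[0]
    x,y=k.astype(int);print(n,k,'brightness around:');print(im[y-9:y+10:2,x-14:x+15:2].max(2))
    # free-edge corners expected for angle 0, .03, .06
    for a in(0,.03,.06):
        print(a,[project(n,P(.085-.17*np.cos(a)-.008*np.sin(a),yy,.0705+.17*np.sin(a)+.008*np.cos(a)))[0].round(1) for yy in(-.12,.12)])
E
```

```text
scene [268.7347 161.8586] brightness around:
[[157 137 139 141 142 142 142 141 142 141 140 141 140 140 139]
 [160 160 161 145 143 146 144 143 142 142 141 145 141 160 160]
 [161 161 160 160 142 143 144 148 148 150 147 142 139 132 172]
 [162 162 168 168 165 144 148 149 148 147 144 150 131 116 115]
 [168 169 164 163 169 168 147 145 149 148 144 105 105 107 117]
 [162 165 169 168 162 166 176 119 136 152 151 148 107 108 105]
 [171 164 160 165 236 255  89  95  94  91 152 146 147 142 106]
 [237 255 255 255 255 190  92  97  96  98 148 145 147 145 144]
 [255 255 255 255 255 192  87  89  88  79 255 137 145 148 147]
 [254 255 255 255 255 255  84  89  89  87 255 255 138 149 150]]
0 [array([269.9, 161.9]), array([313.1, 210.9])]
0.03 [array([270. , 160.4]), array([313.3, 209.3])]
0.06 [array([270.1, 158.9]), array([313.5, 207.7])]
top [222.2935 208.6475] brightness around:
[[122 125 121 179 249 252 252 250 250 251 252 252 252 252 252]
 [123 123 122 201 251 252 250 243 244 248 252 252 252 252 252]
 [124 121 121 208 251 251 246 241 242 246 252 252 252 251 252]
 [122 125 130 225 252 250 213 133 167 233 246 245 231 232 240]
 [128 126 126 214 252 239  66  40  50 138 213 219 218 219 222]
 [122 128 130 226 252 239  64  45  43 121 214 221 219 219 226]
 [123 125 127 231 252 250 172  73  98 184 220 226 222 224 239]
 [123 122 136 238 252 252 250 241 247 250 247 251 250 250 251]
 [123 124 142 246 252 252 253 252 252 253 253 253 252 252 252]
 [126 121 140 247 252 252 253 252 252 252 253 253 253 252 253]]
0 [array([213.1, 225. ]), array([218.4, 154.6])]
0.03 [array([212.9, 224.8]), array([218.2, 154.2])]
0.06 [array([212.7, 224.7]), array([218.1, 153.7])]
```

The knob sits where a shut lid puts it (slightly lower, not higher). Now the clamp lever.

Emit:
arm_command(
  moves=[
    [[0, 0, 0], [0, 0, -0.038], 0],
    [[0, 0, 0], [0, 0, -0.038], 0],
    [[0, 0, 0], [0, 0, -0.038], 0],
    [[0, 0, 0], [-0.002, -0.01, 0], 0],
    [[0, 0, 0], [-0.002, -0.01, 0], 0],
    [[0, 0, 0], [-0.002, -0.01, 0], 0],
    [[0, 0, 0], [-0.002, -0.01, 0], 0],
  ],
)

```text
time_s: 22.67
eef_pos: [0.6558, 0.1024, 0.1369]
tcp_rot: [0.313, 3.12, 0.0]
ft_force: [1.4, -0.8, 0.6]
width: -0.0
gripper_force: 0.0
```

Emit:
arm_command(
  moves=[
    [[0, 0, 0], [-0.002, -0.01, 0.004], 0],
    [[0, 0, 0], [-0.002, -0.01, 0.002], 0],
    [[0, 0, 0], [-0.002, -0.01, 0.002], 0],
  ],
)

```text
time_s: 22.92
eef_pos: [0.6489, 0.0733, 0.1426]
tcp_rot: [0.312, 3.124, 0.001]
ft_force: [0.5, 1.4, -0.6]
width: 0.0
gripper_force: 0.7
```

```bash
python3 st.py
```

```text
22.9167 pos [0.6489 0.0733 0.1426] az 78.59753611420061 ft [ 0.4967  1.4252 -0.5651] w 3.9637088550048635e-05 0.6756419688463211
```

Emit:
arm_command(
  moves=[
    [[0, 0, 0], [-0.0019, -0.0093, -0.0038], 0],
    [[0, 0, 0], [-0.0019, -0.0093, -0.0038], 0],
    [[0, 0, 0], [-0.0015, -0.0074, -0.0025], 0],
    [[0, 0, 0], [-0.0015, -0.0074, -0.0025], 0],
    [[0, 0, 0], [-0.0014, -0.0071, -0.0036], 0],
    [[0, 0, 0], [-0.0014, -0.0071, -0.0036], 0],
    [[0, 0, 0], [-0.0013, -0.0066, -0.0047], 0],
    [[0, 0, 0], [-0.0013, -0.0066, -0.0047], 0],
  ],
)

```text
time_s: 23.58
eef_pos: [0.6363, 0.013, 0.1114]
tcp_rot: [-0.312, -3.126, -0.0]
ft_force: [0.4, 1.9, -0.3]
width: -0.005
gripper_force: 0.6
```

Emit:
arm_command(
  moves=[
    [[0, 0, 0], [-0.0012, -0.0058, -0.0056], 0],
    [[0, 0, 0], [-0.0012, -0.0058, -0.0056], 0],
    [[0, 0, 0], [-0.001, -0.0049, -0.0064], 0],
    [[0, 0, 0], [-0.001, -0.0049, -0.0064], 0],
    [[0, 0, 0], [-0.0008, -0.0038, -0.007], 0],
    [[0, 0, 0], [-0.0008, -0.0038, -0.007], 0],
  ],
)

```text
time_s: 24.08
eef_pos: [0.6304, -0.0159, 0.0733]
tcp_rot: [-0.312, -3.126, 0.0]
ft_force: [0.0, 1.3, 0.6]
width: -0.002
gripper_force: 0.4
```

Emit:
arm_command(
  moves=[
    [[0, 0, 0], [-0.0006, -0.0027, -0.0073], 0],
    [[0, 0, 0], [-0.0006, -0.0027, -0.0073], 0],
    [[0, 0, 0], [0, 0, -0.001], 0],
    [[0, 0, 0], [0, 0, 0], 0],
  ],
)

```text
time_s: 24.42
eef_pos: [0.6298, -0.0203, 0.0609]
tcp_rot: [0.311, 3.124, 0.001]
ft_force: [-6.8, 4.7, 19.6]
width: -0.001
gripper_force: 9.8
```

```bash
python3 st.py
```

```text
24.4167 pos [ 0.6298 -0.0203  0.0609] az 78.63522601056164 ft [-6.7951  4.7028 19.5999] w -0.0005639094107038474 9.800227582454681
```

Emit:
arm_command(
  moves=[
    [[0, 0, 0], [0, 0, -0.002], 0],
    [[0, 0, 0], [0, 0, 0], 0],
    [[0, 0, 0], [0, 0, 0.03], 0],
    [[0, 0, 0], [0, 0, 0.035], 0],
    [[0, 0, 0], [0, 0, 0.035], 0],
    [[0, 0, -0.05], [-0.002, -0.03, 0.01], 0.3],
    [[0, 0, -0.05], [-0.002, -0.034, 0], 0.6],
    [[0, 0, 0], [-0.002, -0.034, 0], 0.6],
  ],
)

```text
time_s: 25.08
eef_pos: [0.6234, -0.1199, 0.1671]
tcp_rot: [0.469, 3.105, -0.001]
ft_force: [0.3, -0.3, 0.4]
width: 0.418
gripper_force: 0.0
```

```bash
cat > sil.py <<'E'
from fit import *
from scipy.optimize import minimize
K=8
def hull_mask(n,p,box,roi):
    x0,y0,x1,y1=roi;c,s=np.cos(p[2]),np.sin(p[2])
    V=np.array([[p[0]+c*a-s*b,p[1]+s*a+c*b,z+p[3]] for a in(-box[0],box[0]) for b in(-box[1],box[1]) for z in box[2]])
    q=(project(n,V)+.5-[x0,y0])*K
    m=np.zeros(((y1-y0)*K,(x1-x0)*K),np.uint8);cv2.fillConvexPoly(m,cv2.convexHull(np.round(q*16).astype(np.int32)),255,shift=4)
    return cv2.resize(m,(x1-x0,y1-y0),interpolation=cv2.INTER_AREA)/255.
E
python3 - <<'E'
from sil import *
im={'top':cv2.imread('pics/top0_raw.png'),'scene':cv2.imread('pics/scene0_raw.png')}
roi={'top':(306,158,328,176),'scene':(168,236,192,296-30)}
obs={}
for n in im:
    x0,y0,x1,y1=roi[n];g=im[n][y0:y1,x0:x1].astype(float)
    # darkness, excluding gold: use max channel (key black ~30; bench grey~75; holder bright)
    obs[n]=np.clip((62-g.max(2))/36,0,1)
    print(n,g.max(2).astype(int)[::2,::2])
def cost(p,ns=('top','scene')):
    return sum(((hull_mask(n,p,(.017,.006,(.039,.073)),roi[n])-obs[n])**2).sum() for n in ns)
for ns in(('top','scene'),('top',),('scene',)):
  best=None
  for y in(-.5,-.3,-.1):
    r=minimize(cost,[.616,-.294,y,0],args=(ns,),method='Nelder-Mead',options=dict(initial_simplex=np.array([[.616,-.294,y,0],[.622,-.294,y,0],[.616,-.288,y,0],[.616,-.294,y+.12,0],[.616,-.294,y,.006]]),maxiter=400))
    if best is None or r.fun<best.fun: best=r
  print(ns,best.x,np.degrees(best.x[2]),best.fun,obs['top'].sum(),obs['scene'].sum())
E
python3 st.py .6163,-.2944 73
```

```text
top [[109 113 115 115 109 107 105 102  93  83  81]
 [ 76  85 134 183 177 146 100  85  98  83  72]
 [ 72  75 148 183 182 150  53  95 169 142  74]
 [ 71  82 151 181 172 108  32 111 178 141  76]
 [ 73  90 163 177 170  74  28 124 179 138  72]
 [ 68 101 169 173 167  59  31 135 176 122  74]
 [ 70 105 172 175 146  50  56 155 172 111  68]
 [ 73 114 178 183 165 109 131 174 177  96  72]
 [ 70 127 182 186 182 185 180 183 175  92  70]]
scene [[105 105 106 104 105 105 107 107  86  87  84  90]
 [106 105 105 107 111 108 106 104  87  88  87  87]
 [104 106 110 109 106 104 104  86  85  86  88  88]
 [110 106 104 102  64  47 106  86  87  88  86  84]
 [103 102 106  64  39  43 110  87  85  85  84  84]
 [105 106 106  69  43  44  71  86  84  84  84  86]
 [107 104  85  74  54  53  39  97 106 161  82  88]
 [ 83  81  92 121  47  53  42 210 203 207  92  85]
 [165 210 202 214  41  47  41 193 204 203 163  89]
 [207 202 201 199  52  43  42 141 194 203 209  83]
 [203 204 200 201 105  42  42 100 199 203 205  95]
 [200 204 189 197 182  41  43  56 202 201 204 158]
 [195 201 209 200 208  49  39  68 179 204 201 210]
 [180 201 202 190 211 194 175 205 201 202 203 204]
 [165 199 200 202 202 209 206 200 201 198 198 214]]
('top', 'scene') [ 0.6157 -0.2943 -0.4281 -0.0022] -24.52686967133241 78.29731161091888 13.083333333333334 44.83333333333333
('top',) [ 0.616  -0.2919 -0.7153  0.0017] -40.98469441839206 25.81277980691187 13.083333333333334 44.83333333333333
('scene',) [ 0.6136 -0.2931 -0.4305  0.0018] -24.664761093284042 46.00574672134649 13.083333333333334 44.83333333333333
25.0833 pos [ 0.6234 -0.1199  0.1671] az 72.82223214918301 ft [ 0.3486 -0.2753  0.3801] w 0.4182532526508858 0.0
to go [-0.0071 -0.1745] turn 0.00310263430095059
```

```bash
cat > key.py <<'E'
from sil import *
im={'top':cv2.imread('pics/top0_raw.png'),'scene':cv2.imread('pics/scene0_raw.png')}
roi={'top':(312,158,324,175),'scene':(168,236,192,268)}
obs={}
for n in im:
    x0,y0,x1,y1=roi[n];g=im[n][y0:y1,x0:x1].max(2).astype(float)
    obs[n]=np.clip((100-g)/60,0,1) if n=='top' else np.clip((78-g)/28,0,1)
def cost(p,ns=('top','scene')):
    return sum(((hull_mask(n,p,(.017,.006,(.039,.073)),roi[n])-obs[n])**2).sum() for n in ns)
for ns in(('top','scene'),('top',),('scene',)):
  best=None
  for y in(-.5,-.3,-.1):
    s=[.616,-.294,y,0];r=minimize(cost,s,args=(ns,),method='Nelder-Mead',options=dict(initial_simplex=np.array([s]+[[s[j]+(d if i==j else 0) for j in range(4)] for i,d in enumerate((.006,.006,.12,.006))]),maxiter=400))
    if best is None or r.fun<best.fun: best=r
  print(ns,best.x,np.degrees(best.x[2]),best.fun,[ (obs[n].sum(),hull_mask(n,best.x,(.017,.006,(.039,.073)),roi[n]).sum()) for n in im])
for y in(-17,-22,-27):
  r=minimize(lambda q:cost([q[0],q[1],np.radians(y),q[2]]),[.616,-.294,0],method='Nelder-Mead',options=dict(initial_simplex=[[.616,-.294,0],[.622,-.294,0],[.616,-.288,0],[.616,-.294,.006]]));print(y,r.x,r.fun)
print(obs['scene'].round(1)[4:30:2])
E
python3 key.py
```

```text
('top', 'scene') [ 0.6179 -0.2955 -0.4198  0.0032] -24.054009531435877 39.46321387378481 [(np.float64(29.150000000000002), np.float64(54.88627450980392)), (np.float64(94.82142857142858), np.float64(119.05490196078432))]
('top',) [ 0.6221 -0.2965 -0.5507 -0.0033] -31.552781530376006 15.63609477124183 [(np.float64(29.150000000000002), np.float64(50.25490196078431)), (np.float64(94.82142857142858), np.float64(134.3764705882353))]Traceback (most recent call last):
  File "key.py", line 13, in <module>
    s=[.616,-.294,y,0];r=minimize(cost,s,args=(ns,),method='Nelder-Mead',options=dict(initial_simplex=np.array([s]+[[s[j]+(d if i==j else 0) for j in range(4)] for i,d in enumerate((.006,.006,.12,.006))]),maxiter=400))
                         ~~~~~~~~^^^^^^^^^^^^^^^^^^^^^^^^^^^^^^^^^^^^^^^^^^^^^^^^^^^^^^^^^^^^^^^^^^^^^^^^^^^^^^^^^^^^^^^^^^^^^^^^^^^^^^^^^^^^^^^^^^^^^^^^^^^^^^^^^^^^^^^^^^^^^^^^^^^^^^^^^^^^^^^^^^^^^^^^^^^^^^^^^^^^^^^^^
    res = _minimize_neldermead(fun, x0, args, callback, bounds=bounds,
                               **options)
    fxr = func(xr)
    fx = function(np.copy(x), *(wrapper_args + args))
  File "key.py", line 9, in cost
    return sum(((hull_mask(n,p,(.017,.006,(.039,.073)),roi[n])-obs[n])**2).sum() for n in ns)
  File "key.py", line 9, in <genexpr>
    return sum(((hull_mask(n,p,(.017,.006,(.039,.073)),roi[n])-obs[n])**2).sum() for n in ns)
                 ~~~~~~~~~^^^^^^^^^^^^^^^^^^^^^^^^^^^^^^^^^^^^
  File "sil.py", line 7, in hull_mask
    q=(project(n,V)+.5-[x0,y0])*K
       ~~~~~~~^^^^^
  File "h.py", line 7, in project
    c,f=cal(n);M=np.linalg.inv(np.array(c['world_from_camera']));P=np.atleast_2d(P)
        ~~~^^^
  File "h.py", line 4, in cal
    c=optics.calibration(n); f=192/np.tan(np.radians(c['fovy'])/2)
ValueError: time passes only in moves, steps and waits
```

```bash
sed -i 's/^def cal(n):/from functools import lru_cache\n@lru_cache\ndef cal(n):/' h.py
python3 - <<'E'
import re
s=open('key.py').read()
a=s.index('def cost');b=s.index('for y in(-17')
s=s[:a]+'''def ncc(a,b): a=a-a.mean();b=b-b.mean();return (a*b).sum()/np.sqrt((a*a).sum()*(b*b).sum()+1e-9)
def cost(p,ns=('top','scene')):
    return sum(1-ncc(cv2.GaussianBlur(hull_mask(n,p,(.017,.006,(.039,.073)),roi[n]),(0,0),.6),obs[n]) for n in ns)
for y in(-12,-17,-22,-27,-32):
  for ns in(('top','scene'),('top',),('scene',)):
    r=minimize(lambda q:cost([q[0],q[1],np.radians(y),0],ns),[.616,-.294],method='Nelder-Mead',options=dict(initial_simplex=[[.616,-.294],[.622,-.294],[.616,-.288]]));print(y,ns,r.x,r.fun)
'''
open('key.py','w').write(s)
E
python3 key.py
```

```text
-12 ('top', 'scene') [ 0.6168 -0.2944] 0.4498850434631786
-12 ('top',) [ 0.6191 -0.2931] 0.2495942196772143
-12 ('scene',) [ 0.6132 -0.2938] 0.16327456961549136
-17 ('top', 'scene') [ 0.6171 -0.2944] 0.38841125169479473
-17 ('top',) [ 0.6203 -0.2944] 0.22930022619366885
-17 ('scene',) [ 0.6134 -0.294 ] 0.11912186826906923
-22 ('top', 'scene') [ 0.6177 -0.295 ] 0.3521655583786715
-22 ('top',) [ 0.6205 -0.2945] 0.21075913900103826
-22 ('scene',) [ 0.6139 -0.2939] 0.09576224993315596
-27 ('top', 'scene') [ 0.6174 -0.2946] 0.3669922639355495
-27 ('top',) [ 0.6196 -0.2943] 0.20421959964135272
-27 ('scene',) [ 0.6143 -0.2937] 0.11802709386434396
-32 ('top', 'scene') [ 0.6183 -0.2946] 0.43356351588545095
-32 ('top',) [ 0.6205 -0.295 ] 0.21534823834010608
-32 ('scene',) [ 0.6145 -0.2942] 0.1750979241023597
```

Key at (0.617, −0.2945), bow yaw about −20°. Going there.

Emit:
arm_command(
  moves=[
    [[0, 0, -0.01], [-0.0013, -0.0349, 0], 0.6],
    [[0, 0, -0.01], [-0.0013, -0.0349, 0], 0.6],
    [[0, 0, -0.01], [-0.0013, -0.0349, 0], 0.6],
    [[0, 0, -0.01], [-0.0013, -0.0349, 0], 0.6],
    [[0, 0, -0.01], [-0.0013, -0.0349, 0], 0.6],
    [[0, 0, 0], [0, 0, -0.04], 0.6],
    [[0, 0, 0], [0, 0, -0.04], 0.6],
    [[0, 0, 0], [0, 0, 0], 0.6],
  ],
)

```text
time_s: 25.75
eef_pos: [0.613, -0.2917, 0.0774]
tcp_rot: [-0.544, -3.081, -0.009]
ft_force: [-0.1, 0.9, -2.3]
width: 0.598
gripper_force: 0.0
```

```bash
python3 st.py .617,-.2945,.010 70
```

```text
25.75 pos [ 0.613  -0.2917  0.0774] az 69.95757259252665 ft [-0.1073  0.8747 -2.3248] w 0.5979952201969059 0.0
to go [ 0.004  -0.0028 -0.0674] turn 0.0007404979534952862
```

Emit:
arm_command(
  force=30,
  moves=[
    [[0, 0, 0], [0, 0, 0], 0.6],
    [[0, 0, 0], [0.002, -0.002, -0.02], 0.6],
    [[0, 0, 0], [0, 0, -0.02], 0.6],
    [[0, 0, 0], [0, 0, -0.02], 0.6],
    [[0, 0, 0], [0, 0, 0], 0.6],
    [[0, 0, 0], [0, 0, 0], 0.6],
  ],
)

```text
time_s: 26.25
eef_pos: [0.6197, -0.2956, 0.0287]
tcp_rot: [0.544, 3.092, -0.002]
ft_force: [0.0, 0.2, 1.0]
width: 0.598
gripper_force: 0.0
```

```bash
python3 st.py .617,-.2945,.010 70
```

```text
26.25 pos [ 0.6197 -0.2956  0.0287] az 70.05285997796332 ft [0.0355 0.2325 1.0331] w 0.5983609606336782 0.0
to go [-0.0027  0.0011 -0.0187] turn -0.0009225806579916246
```

Emit:
arm_command(
  force=30,
  moves=[
    [[0, 0, 0], [-0.0027, 0.0011, -0.01], 0.6],
    [[0, 0, 0], [0, 0, -0.0087], 0.6],
    [[0, 0, 0], [0, 0, 0], 0.5],
    [[0, 0, 0], [0, 0, 0], 0.35],
    [[0, 0, 0], [0, 0, 0], 0.25],
    [[0, 0, 0], [0, 0, 0], 0.18],
    [[0, 0, 0], [0, 0, 0], 0.12],
    [[0, 0, 0], [0, 0, 0], 0.06],
  ],
)

```text
time_s: 26.92
eef_pos: [0.6164, -0.2945, 0.0083]
tcp_rot: [0.545, 3.093, -0.001]
ft_force: [-0.8, -0.3, 2.3]
width: 0.139
gripper_force: 29.6
```

Emit:
arm_command(
  moves=[
    [[0, 0, 0], [0, 0, 0], 0],
    [[0, 0, 0], [0, 0, 0], 0],
    [[0, 0, 0], [0, 0, 0], 0],
    [[0, 0, 0], [0, 0, 0], 0],
  ],
)

```text
time_s: 27.25
eef_pos: [0.6164, -0.2945, 0.0083]
tcp_rot: [0.545, 3.093, -0.001]
ft_force: [-0.5, 0.9, 5.1]
width: 0.138
gripper_force: 29.9
```

```bash
python3 st.py;python3 -c "
from h import *
print(robot.read_state()['wrist_torque'])"
```

```text
27.25 pos [ 0.6164 -0.2945  0.0083] az 70.01374826257012 ft [-0.4966  0.8617  5.1061] w 0.13763678150108932 29.92099106311798
[ 0.02726051  0.04405289 -0.02462441]
```

Bow gripped at 11.7 mm. Lift out and go above the slot.

Emit:
arm_command(
  force=60,
  moves=[
    [[0, 0, 0], [0, 0, 0], 0],
    [[0, 0, 0], [0, 0, 0.01], 0],
    [[0, 0, 0], [0, 0, 0.015], 0],
    [[0, 0, 0], [0, 0, 0.02], 0],
    [[0, 0, 0], [0, 0, 0.03], 0],
    [[0, 0, 0], [0, 0, 0.025], 0],
    [[0, 0, -0.03], [-0.0318, -0.0101, 0], 0],
    [[0, 0, -0.03], [-0.0318, -0.0101, 0], 0],
  ],
)

```text
time_s: 27.92
eef_pos: [0.5528, -0.3144, 0.1093]
tcp_rot: [0.636, 3.074, -0.002]
ft_force: [0.2, -1.5, -0.4]
width: 0.132
gripper_force: 58.5
```

Emit:
arm_command(
  moves=[
    [[0, 0, -0.03], [-0.0318, -0.0101, 0], 0],
    [[0, 0, -0.03], [-0.0318, -0.0101, 0], 0],
    [[0, 0, -0.03], [-0.0318, -0.0101, 0], 0],
    [[0, 0, 0], [0, 0, 0], 0],
    [[0, 0, 0], [0, 0, 0], 0],
  ],
)

```text
time_s: 28.33
eef_pos: [0.4561, -0.3453, 0.1082]
tcp_rot: [0.779, 3.044, 0.0]
ft_force: [0.6, 0.1, 0.2]
width: 0.13
gripper_force: 58.6
```

```bash
python3 st.py .4575,-.3452,.09 61.5;python3 - <<'E'
from h import *
from m import z
for n in('top','scene'): cv2.imwrite(f'pics/{n}10_raw.png',optics.capture(n))
t=cv2.imread('pics/top10_raw.png');s=cv2.imread('pics/scene10_raw.png')
cv2.imwrite('pics/l.png',np.hstack([z(t,317,180,48,72,8),z(s,95,165,50,72,8)]))
E
```

```text
28.3333 pos [ 0.4561 -0.3453  0.1082] az 61.30124499767658 ft [0.6224 0.1081 0.2161] w 0.12969248385448334 58.556002378463745
to go [ 0.0014  0.0001 -0.0182] turn 0.003468929195352719
```

View pics/l.png

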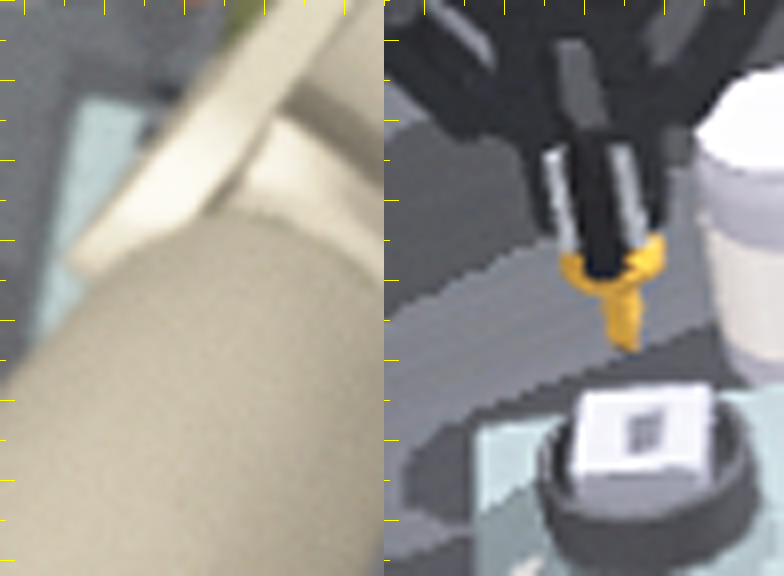

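The key is gripped with the blade pointing down (scene, tip at about (124.8,208.5)). The slot mouth shows at about (127.8,219). I'll compare both with the projected positions.

```bash
python3 - <<'E'
from fit import *
im=cv2.imread('pics/scene10_raw.png').astype(int)
tip=np.array([.4561,-.3453,.1059]);q=project('scene',[tip,tip+[0,0,.014],tip+[0,0,.0305],[.4575,-.3452,.072]])
print(q)
# blade columns: yellow mask per row
b=im[:,:,0];r=im[:,:,2];m=(r-b>60)
for y in range(195,212):
    xs=np.nonzero(m[y,110:140])[0]+110
    w=(np.clip(r[y,110:140]-b[y,110:140],0,120)); print(y,xs.min() if len(xs) else '',xs.max() if len(xs) else '',(w*np.arange(110,140)).sum()/max(w.sum(),1) if len(xs) else '')
print(im[213:226,118:138].mean(2).astype(int))
g=im[213:226,122:134].mean(2)
E
```

```text
[[125.1008 206.8367]
 [124.2494 202.2166]
 [123.2322 196.6822]
 [127.4003 218.0327]]
195 128 129 129.2937062937063
196 126 129 126.61145510835914
197 117 129 124.19938650306749
198 117 129 124.14427312775331
199 118 128 123.58501118568233
200 118 126 122.70297029702971
201 120 126 123.38083832335329
202 122 126 124.79461279461279
203 122 126 124.82296650717703
204 123 126 124.95511669658887
205 123 126 125.0562851782364
206 123 126 124.89021956087825
207 123 126 124.94711538461539
208 125 126 124.96803652968036
209   
210   
211   
[[ 92  94 120 123 134 137 147 162 191 197 196 206 225 224 219 228 243 196
   98 111]
 [ 92 141 245 246 255 254 253 253 253 252 252 251 252 252 251 251 251 226
  169 206]
 [103 188 254 249 248 247 247 246 245 242 236 232 237 246 246 247 246 223
  142 125]
 [120 203 252 246 246 246 245 237 230 221 203 194 231 248 247 247 244 209
  111  96]
 [104 214 251 248 246 247 245 210 162 154 154 177 234 249 247 248 246 218
  134  72]
 [101 238 250 246 246 247 245 197 158 161 165 189 235 248 247 248 244 187
   90  71]
 [105 243 249 246 247 248 246 207 156 160 158 195 242 248 247 248 245 189
   91  72]
 [130 255 248 246 246 247 246 201 142 157 163 206 244 247 246 248 245 186
   96  81]
 [153 254 246 245 245 246 244 208 173 194 218 234 244 247 247 248 241 174
  100  82]
 [166 254 248 248 248 248 249 251 253 252 252 250 249 249 249 248 237 175
  101  88]
 [196 253 248 248 247 246 247 248 245 234 234 221 188 189 200 217 220 176
  108 116]
 [150 210 179 181 175 151 153 155 154 157 158 158 161 160 162 161 187 177
  111 132]
 [113 166 163 161 163 163 163 164 165 164 164 164 164 165 165 165 183 167
  131 132]]
```

The blade and slot agree with projection to within 0.2–0.5 px. Small correction, then lower carefully.

Emit:
arm_command(
  moves=[
    [[0, 0, 0], [0.0018, -0.0005, -0.015], 0],
    [[0, 0, 0], [0, 0, -0.012], 0],
    [[0, 0, 0], [0, 0, 0], 0],
    [[0, 0, 0], [0, 0, 0], 0],
  ],
)

```text
time_s: 28.77
eef_pos: [0.4595, -0.3446, 0.0804]
tcp_rot: [-0.773, -3.044, -0.001]
ft_force: [-0.3, -0.3, -0.1]
width: 0.131
gripper_force: 58.5
```

```bash
python3 st.py .458,-.3458,.0715 61.5; python3 -c "
from fit import *
print(tri('top',[(342.5,209)],'scene',[(127.35,218.55)]))"
```

```text
28.7667 pos [ 0.4595 -0.3446  0.0804] az 61.50247610427775 ft [-0.3032 -0.3175 -0.0534] w 0.1313360680331924 58.53777229785919
to go [-0.0015 -0.0012 -0.0089] turn -4.3216172269401775e-05
[[ 0.4576 -0.3458  0.0707  0.0003]]
```

Emit:
arm_command(
  moves=[
    [[0, 0, 0], [-0.0013, -0.0011, -0.004], 0],
    [[0, 0, 0], [0, 0, -0.004], 0],
    [[0, 0, 0], [0, 0, -0.003], 0],
    [[0, 0, 0], [0, 0, 0], 0],
    [[0, 0, 0], [0, 0, 0], 0],
  ],
)

```text
time_s: 29.18
eef_pos: [0.4576, -0.3464, 0.0697]
tcp_rot: [-0.775, -3.044, -0.0]
ft_force: [0.4, 0.7, -0.2]
width: 0.13
gripper_force: 58.5
```

```bash
python3 st.py .4578,-.3458,.0463 61.5
```

```text
29.1833 pos [ 0.4576 -0.3464  0.0697] az 61.420981307798456 ft [ 0.435   0.7166 -0.1675] w 0.1302339271831125 58.537647128105164
to go [ 0.0002  0.0006 -0.0234] turn 0.0013791363495369038
```

Emit:
arm_command(
  moves=[
    [[0, 0, 0], [0, 0.0003, -0.002], 0],
    [[0, 0, 0], [0, 0, -0.002], 0],
    [[0, 0, 0], [0, 0, -0.002], 0],
    [[0, 0, 0], [0, 0, 0], 0],
    [[0, 0, 0], [0, 0, 0], 0],
  ],
)

```text
time_s: 29.6
eef_pos: [0.4575, -0.3461, 0.0636]
tcp_rot: [-0.775, -3.044, -0.0]
ft_force: [-0.4, 0.2, -1.0]
width: 0.128
gripper_force: 58.5
```

Emit:
arm_command(
  moves=[
    [[0, 0, 0], [0, 0, -0.003], 0],
    [[0, 0, 0], [0, 0, -0.003], 0],
    [[0, 0, 0], [0, 0, -0.003], 0],
    [[0, 0, 0], [0, 0, -0.003], 0],
    [[0, 0, 0], [0, 0, 0], 0],
  ],
)

```text
time_s: 30.02
eef_pos: [0.4573, -0.3458, 0.0509]
tcp_rot: [-0.775, -3.043, -0.001]
ft_force: [-0.4, -0.8, 0.2]
width: 0.129
gripper_force: 58.5
```

Emit:
arm_command(
  moves=[
    [[0, 0, 0], [0, 0, -0.002], 0],
    [[0, 0, 0], [0, 0, -0.002], 0],
    [[0, 0, 0], [0, 0, -0.002], 0],
    [[0, 0, 0], [0, 0, 0], 0],
    [[0, 0, 0], [0, 0, 0], 0],
  ],
)

```text
time_s: 30.43
eef_pos: [0.4578, -0.3463, 0.0463]
tcp_rot: [0.775, 3.044, -0.001]
ft_force: [-1.7, 1.1, 4.8]
width: 0.131
gripper_force: 59.2
```

```bash
python3 st.py;python3 -c "
from h import *
print(robot.read_state()['wrist_torque'])"
```

```text
30.4333 pos [ 0.4578 -0.3463  0.0463] az 61.42668122129655 ft [-1.7155  1.1415  4.8345] w 0.13094429638519023 59.15062487125397
[ 0.15751673  0.17550977 -0.03356804]
```

Seated fully (height 46.3 mm exactly as computed, 5 N). Turning clockwise.

Emit:
arm_command(
  moves=[
    [[0, 0, -0.1], [0, 0, 0], 0],
    [[0, 0, -0.11], [0, 0, 0], 0],
    [[0, 0, -0.11], [0, 0, 0], 0],
    [[0, 0, -0.11], [0, 0, 0], 0],
    [[0, 0, -0.11], [0, 0, 0], 0],
    [[0, 0, -0.11], [0, 0, 0], 0],
    [[0, 0, -0.11], [0, 0, 0], 0],
    [[0, 0, 0], [0, 0, 0], 0],
  ],
)

```text
time_s: 31.1
eef_pos: [0.4584, -0.3462, 0.0463]
tcp_rot: [1.853, 2.534, 0.001]
ft_force: [3.1, 2.7, 5.0]
width: 0.127
gripper_force: 59.3
```

```bash
python3 st.py;python3 -c "
from h import *
print(robot.read_state()['wrist_torque'])"
```

```text
31.1 pos [ 0.4584 -0.3462  0.0463] az 17.659122757826935 ft [3.0569 2.6912 4.9545] w 0.12734845573105302 59.25315320491791
[ 0.31316687 -0.52549652 -0.05730883]
```

Emit:
arm_command(
  moves=[
    [[0, 0, -0.06], [0, 0, 0], 0],
    [[0, 0, -0.06], [0, 0, 0], 0],
    [[0, 0, -0.06], [0, 0, 0], 0],
    [[0, 0, 0], [0, 0, 0], 0],
    [[0, 0, 0], [0, 0, 0], 0],
  ],
)

```text
time_s: 31.52
eef_pos: [0.4585, -0.3462, 0.0463]
tcp_rot: [2.064, 2.366, 0.001]
ft_force: [5.7, 2.1, 6.4]
width: 0.134
gripper_force: 59.4
```

```bash
python3 st.py;python3 -c "
from h import *
print(robot.read_state()['wrist_torque'])"
```

```text
31.5167 pos [ 0.4585 -0.3462  0.0463] az 7.812790146822252 ft [5.7093 2.061  6.3551] w 0.13371245385287372 59.38549339771271
[ 0.37864267 -0.902491    0.02135229]
```

Emit:
arm_command(
  moves=[
    [[0, 0, -0.04], [0, 0, 0], 0],
    [[0, 0, -0.04], [0, 0, 0], 0],
    [[0, 0, -0.04], [0, 0, 0], 0],
    [[0, 0, 0], [0, 0, 0], 0],
    [[0, 0, 0], [0, 0, 0], 0],
  ],
)

```text
time_s: 31.93
eef_pos: [0.4585, -0.3462, 0.0463]
tcp_rot: [2.202, 2.238, 0.001]
ft_force: [5.1, 3.1, 5.6]
width: 0.126
gripper_force: 59.4
```

```bash
python3 st.py;python3 -c "
from h import *
print(robot.read_state()['wrist_torque'])"
```

```text
31.9333 pos [ 0.4585 -0.3462  0.0463] az 0.9385485548209687 ft [5.0842 3.1493 5.5822] w 0.12596315265676822 59.40848886966705
[ 0.39972082 -0.95600137  0.03623698]
```

Emit:
arm_command(
  moves=[
    [[0, 0, -0.04], [0, 0, 0], 0],
    [[0, 0, -0.04], [0, 0, 0], 0],
    [[0, 0, -0.03], [0, 0, 0], 0],
    [[0, 0, 0], [0, 0, 0], 0],
    [[0, 0, 0], [0, 0, 0], 0],
  ],
)

```text
time_s: 32.35
eef_pos: [0.4586, -0.3463, 0.0463]
tcp_rot: [2.321, 2.113, 0.002]
ft_force: [5.9, 2.6, 5.3]
width: 0.13
gripper_force: 59.4
```

```bash
python3 st.py;python3 -c "
from h import *
print(robot.read_state()['wrist_torque'])
for n in('top','scene'): cv2.imwrite(f'pics/{n}11_raw.png',optics.capture(n))"
```

```text
32.35 pos [ 0.4586 -0.3463  0.0463] az -5.362112161879395 ft [5.8877 2.6457 5.3399] w 0.13040835452584196 59.372175335884094
[ 0.38252433 -1.05711235  0.03206823]
```

Emit:
arm_command(
  moves=[
    [[0, 0, -0.04], [0, 0, 0], 0],
    [[0, 0, -0.04], [0, 0, 0], 0],
    [[0, 0, 0], [0, 0, 0], 0],
    [[0, 0, 0], [0, 0, 0], 0],
  ],
)

```text
time_s: 32.78
eef_pos: [0.4587, -0.3465, 0.0463]
tcp_rot: [2.402, 2.02, 0.001]
ft_force: [5.9, 0.9, 4.2]
width: 0.13
gripper_force: 59.4
```

```bash
python3 st.py;python3 -c "
from h import *
print(robot.read_state()['wrist_torque'])"
```

```text
32.7833 pos [ 0.4587 -0.3465  0.0463] az -9.893372271226397 ft [5.8709 0.874  4.2494] w 0.13031876275414725 59.38241243362427
[ 0.18943433 -1.22652078  0.39144915]
```

Torque rises to 0.39 Nm, so this is the stop. A small extra nudge to confirm.

Emit:
arm_command(
  moves=[
    [[0, 0, -0.03], [0, 0, 0], 0],
    [[0, 0, -0.03], [0, 0, 0], 0],
    [[0, 0, 0], [0, 0, 0], 0],
    [[0, 0, 0], [0, 0, 0], 0],
  ],
)

```text
time_s: 33.12
eef_pos: [0.4588, -0.3466, 0.0463]
tcp_rot: [2.461, 1.948, 0.001]
ft_force: [7.4, 0.7, 3.0]
width: 0.129
gripper_force: 60.3
```

```bash
python3 st.py;python3 -c "
from h import *
print(robot.read_state()['wrist_torque'])"
```

```text
33.1167 pos [ 0.4588 -0.3466  0.0463] az -13.274312685103197 ft [7.4103 0.7306 3.0487] w 0.12866916067059178 60.265368819236755
[ 0.03938889 -1.32433373  0.83607989]
```

At the stop. Release, withdraw, and check everything.

Emit:
arm_command(
  moves=[
    [[0, 0, 0], [0, 0, 0], 0.2],
    [[0, 0, 0], [0, 0, 0], 0.35],
    [[0, 0, 0], [0, 0, 0], 0.5],
    [[0, 0, 0], [0, 0, 0], 0.5],
    [[0, 0, 0], [0, 0, 0.02], 0.5],
    [[0, 0, 0], [0, 0, 0.035], 0.5],
    [[0, 0, 0], [0, 0, 0.04], 0.5],
    [[0, 0, 0], [0, 0, 0.04], 0.5],
  ],
)

```text
time_s: 33.78
eef_pos: [0.457, -0.3457, 0.182]
tcp_rot: [-2.467, -1.942, 0.001]
ft_force: [0.0, -0.3, -0.7]
width: 0.499
gripper_force: 0.0
```

Emit:
arm_command(
  moves=[
    [[0, 0, 0], [0, 0, 0.04], 0.5],
    [[0, 0, 0], [-0.01, -0.035, 0.02], 0.5],
    [[0, 0, 0], [-0.015, -0.035, 0], 0.5],
    [[0, 0, 0], [-0.015, -0.035, 0], 0.5],
    [[0, 0, 0], [-0.015, -0.03, 0], 0.5],
    [[0, 0, 0], [-0.015, -0.03, 0], 0.5],
    [[0, 0, 0], [0, 0, 0], 0.5],
    [[0, 0, 0], [0, 0, 0], 0.5],
  ],
)

```text
time_s: 34.45
eef_pos: [0.3863, -0.5122, 0.2398]
tcp_rot: [-2.47, -1.939, -0.0]
ft_force: [0.2, -0.2, -0.7]
width: 0.502
gripper_force: 0.0
```

```bash
python3 st.py;python3 - <<'E'
from h import *
from m import z
for n in('top','scene'): cv2.imwrite(f'pics/{n}12_raw.png',optics.capture(n))
t=cv2.imread('pics/top12_raw.png');s=cv2.imread('pics/scene12_raw.png')
a=z(s,95,100,220,170,3); b=cv2.resize(z(s,95,180,60,65,5),None,fx=1,fy=1)[:, :140*1] if 0 else None
A=np.zeros((595,795,3),np.uint8);A[:340,:440]=z(s,195,110,110,85,4);A[:340,440:790]=z(s,95,190,50,48,7)[:336].__class__ and cv2.copyMakeBorder(z(s,95,190,50,48,7),0,4,0,0,cv2.BORDER_CONSTANT)
A[340:595,:440]=cv2.resize(t[145:230,200:345],(440,255));A[340:595,440:790]=z(t,317,190,50,36,7)[:255] if 0 else cv2.resize(t[190:226,317:366],(350,255))
cv2.imwrite('pics/n.png',A)
E
```

```text
34.45 pos [ 0.3863 -0.5122  0.2398] az -13.745649627319779 ft [ 0.2418 -0.1909 -0.712 ] w 0.502157932262566 0.0
```

View pics/n.png

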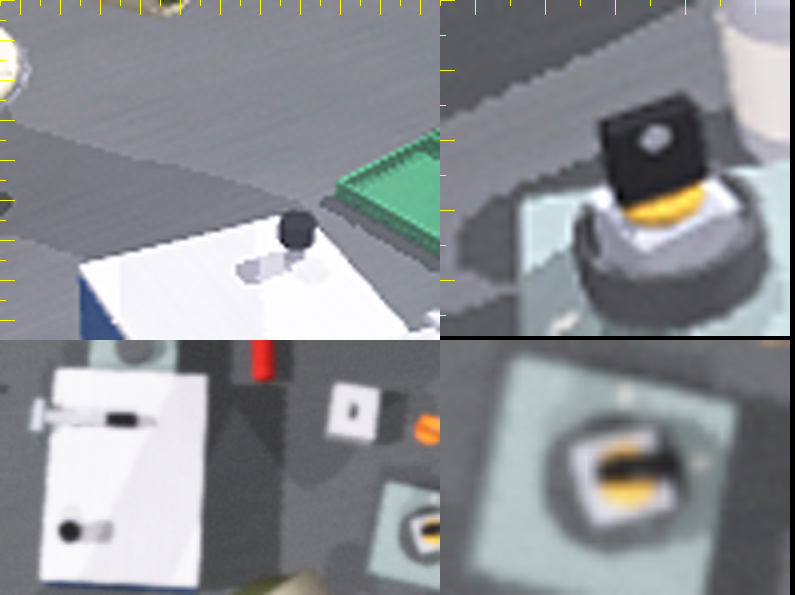

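The lid is shut with the clamp lever across it, and the key is seated with its collar on the rotor. I'll check the rotor angle from its corners and the clamp numerically.

```bash
python3 - <<'E'
from fit import *
def az(P): 
    d=np.roll(P,-1,0)-P; return (np.degrees(np.arctan2(d[:,1],d[:,0]))+5)%90-5
for nm in(0,12):
  for n,(x0,y0,x1,y1) in(('top',(330,196,356,222)),('scene',(112,208,144,230))):
    g=cv2.imread(f'pics/{n}{nm}_raw.png')[y0:y1,x0:x1]
    m=((g.min(2)>(150 if n=='top' else 158))).astype(np.uint8)
    if nm==12 : # add brass and black key region inside hull
        pass
    nl,lab,stt,_=cv2.connectedComponentsWithStats(m);
    print(nm,n,[tuple(map(int,r)) for r in stt[1:] if r[4]>5])
P=atz('top',[(334.9,206.5),(347.1,202.7),(352,213.3),(339.1,216.6)],.072)
print('now top',P[:,:2],az(P),P.mean(0))
P=atz('scene',[(116.4,218.6),(124.3,225),(138.1,219)],.072);print('now scene',P[:,:2],az(P)[:2])
# clamp: dark grip pixels in scene & top vs. expectation
c=np.array([.568,-.022]);u=np.array([.980,-.1987]);v=np.array([-.1987,-.98])
for n in('scene','top'):
    im=cv2.imread(f'pics/{n}12_raw.png').max(2)
    for a in(0,.1,.2):
        q=project(n,[[*(c+.06*u+(-.097+r*np.cos(a))*v),.088+r*np.sin(a)] for r in(.072,.107)]);print(n,a,q.round(1).tolist())
    k=q.mean(0).astype(int);x,y=k
    w=im[y-14:y+22,x-22:x+23];nl,lab,stt,cen=cv2.connectedComponentsWithStats((w<85).astype(np.uint8))
    print([(r.tolist(),(ce+[x-22,y-14]).round(1).tolist()) for r,ce in zip(stt[1:],cen[1:]) if r[4]>8])
E
```

```text
0 top [(22, 2, 4, 7, 18), (6, 8, 14, 13, 113), (22, 10, 3, 3, 7), (14, 21, 11, 5, 20)]
0 scene [(26, 0, 6, 6, 28), (6, 5, 17, 16, 220), (0, 9, 5, 6, 18)]
12 top [(0, 0, 26, 26, 210), (5, 7, 15, 13, 84)]
12 scene [(25, 0, 7, 22, 76), (0, 7, 26, 13, 119)]
now top [[ 0.4695 -0.322 ]
 [ 0.476  -0.365 ]
 [ 0.4385 -0.3742]
 [ 0.4342 -0.3294]] [ 8.5903 13.8666  5.5505 11.9032] [ 0.4545 -0.3477  0.072 ]
now scene [[ 0.4442 -0.368 ]
 [ 0.4771 -0.3622]
 [ 0.4757 -0.3255]] [10.0089  2.1999]
scene 0 [[280.6, 200.2], [268.1, 203.6]]
scene 0.1 [[280.9, 197.9], [268.5, 200.2]]
scene 0.2 [[281.4, 195.5], [269.2, 196.6]]
[]
top 0 [[234.7, 171.9], [245.2, 172.4]]
top 0.1 [[234.5, 171.3], [245.0, 171.6]]
top 0.2 [[234.1, 170.8], [244.4, 170.8]]
[([19, 14, 9, 4, 29], [240.1, 171.2])]
```

```bash
python3 - <<'E'
import cv2
im=cv2.imread('pics/scene12_raw.png').max(2)
print(im[192:212,260:290])
E
```

```text
[[250 252 254 254 254 254 254 254 254 254 254 254 254 254 254 254 254 254
  254 254 254 254 254 254 254 254 254 254 254 254]
 [251 255 254 254 254 254 254 254 254 254 254 254 254 254 254 254 254 254
  254 254 254 254 254 254 254 254 254 254 254 254]
 [250 251 254 254 254 254 254 254 254 254 254 254 254 254 254 254 254 254
  254 254 254 254 254 254 254 254 254 254 254 254]
 [250 251 254 254 254 254 254 254 254 254 254 254 254 254 254 254 254 254
  254 254 254 254 254 254 254 254 254 254 254 252]
 [249 251 254 254 254 254 254 254 254 254 254 254 254 254 254 255 255 255
  255 255 255 255 255 255 254 248 253 253 248 248]
 [251 254 254 254 254 254 254 254 254 254 254 255 255 255 255 255 255 255
  255 216 252 253 255 253 248 248 248 248 248 248]
 [250 251 254 254 254 254 254 254 255 255 255 255 255 255 255 251 202 132
   82  84 105 215 254 249 248 248 248 249 251 254]
 [250 251 254 254 254 254 254 255 255 255 255 255 208 199  83  88  90  92
   95  96  93 127 246 253 251 253 255 255 241 186]
 [249 251 254 254 254 254 255 255 255 202 131  84  89  92  95  98  98  99
   99  98  93 108 214 255 
[... 700 characters left out ...]
 91 133 146 209 206 203
  199 198 215 255 255 254 253 251 251 251 255 255]
 [251 252 251 229 229 229 229 231 235 230 125 140 208 202 201 200 198 196
  213 255 254 252 251 250 251 255 254 254 254 254]
 [251 250 194 231 231 229 230 230 232 230 195 199 199 194 215 255 255 254
  253 251 250 250 251 255 254 254 254 254 254 254]
 [248 189 196 230 230 230 229 228 230 230 228 209 255 255 253 252 251 252
  255 251 255 255 254 254 254 254 254 254 254 254]
 [251 252 252 228 228 228 228 236 255 255 255 251 251 251 251 254 251 255
  254 254 254 254 254 254 254 254 254 254 254 254]
 [250 250 251 252 255 255 255 255 255 255 255 255 255 255 254 254 254 254
  254 254 254 254 254 254 254 254 254 254 254 254]]
```

The grip's slope (0.25–0.28) and position match a lever angle of 0, and the rotor corners match its stop. Handing in.

```bash
python3 -c "
from cell import ticket
print(ticket.close_job())"
```

```text
the job is handed in; nothing more can be done
None
```

The job is handed in, with no verdict returned: all three flanges in the crate at the start are in the tub flat with hubs up, the lid is shut, the clamp is down, and the key is seated in the switch and turned to its stop.

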